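# Lock and refill the chocolate dispenser

### The arm

A 6-joint arm with a two-finger parallel gripper is mounted at the origin on the work surface. World frame = base frame: x ahead of the robot, y to its left, z up, the work surface at z = 0. Lengths are in mm, angles in rad, forces in N, time in s.
With the tool pointing down it reaches from about 375 to 975 mm from the base axis. Payload 3.8 kg.
Tool frame: the origin (TCP) lies on the centre line of the jaws, within the pads' length; the fingertips stand 11 mm ahead of it and the grasp point (between the pads) lies 8 mm behind it (tip_extent is the distance from the TCP to the fingertips, in mm); z points along the fingers, y is the line along which they close (so a half turn about z gives the same grasp; the last joint's range is limited). The gripper opens to 85 mm and grips with 20 to 120 N. Pads are 22 mm wide; open, the fingers measure 114 mm over their backs; the gripper's body (76 mm by 85 mm) begins 54 mm behind the grasp point. The pads swing forward as they close: fully open they stand 13 mm farther back than shut.
Start: joints at [1.248, 0.264, 1.604, -0, 1.274, -0.037], TCP at [190.297, 647.615, 242.28] pointing down, gripper open.
Joint ranges: [-2.63, 2.63], [-0.94, 2.18], [0.31, 2.57], [-1.31, 4.45], [0, 2.66], [-2.55, 2.55]. Speed limits (rad/s): [2.57, 2.57, 3.14, 3.14, 3.14, 3.14].

### API

Orientations are given as a unit quaternion [w, x, y, z].
In Python, from station import * gives the robot as it stands.
- The arm moves only by the tool arm_command, never from a script. Its argument "steps" is a list of rows, each a list of 4 numbers: the shift along the world's x, y, z in units of 40 mm (1.0 is 40 mm), then the turn about the world's z in units of 10 degrees (1.0 is 10 degrees). A call has 1 to 12 rows; each row shifts and turns the commanded pose from where the row before left it; what a row does not reach is not made up. A row lasts 1/8 s, in which the tool goes at most 62.5 mm and 10.7 degrees, less where a joint would pass 70% of its speed; a pose out of reach is approached as far as the arm can. A call is refused whole if a number of a shift passes 1 or a number of a turn 1, either way. A call with a gripper value outside its range is refused whole. "jaw" is the finger opening in mm, from 0 to 85.4, set as the call begins (left out, the last holds). The fingers move at their own pace and stop on an object; "grip_force" is the grip in N (left out, the last holds). Time passes only in rows, so rows that do not move let the fingers close. It gives the time, the measured TCP pose, the force, the opening and the grip force at its end, in the units of the state.
- state(): the state, without advancing time (a new reading comes with each control period).
- capture(name): name is "scene" or "top"; returns a dict with "img" (400x640x3 uint8, blue, green, red), "range_z" (400x640 float32, mm along the optical axis (not along the pixel's ray), 0 where there is no reading), "vertical_fov" (degrees; the focal length in pixels is half the picture's height over the tangent of half this angle, whatever the lens; pixels are square), "cx", "cy" (the principal point, pixels), "D" ([k1, k2, p1, p2, k3] as OpenCV has them; the pictures are not rectified), "rvec" (rotation vector, rad) and "tvec" (3), from world to camera coordinates, as OpenCV has them. Camera axes: x right, y down, z forward; pixel columns grow to the right and rows downward; lengths in mm; the calibration is good to about 2 mm. A picture is of the moment at which its call begins.
- sign_off(): hands the job in; it is judged then, once.
Trained networks look in a picture, given as the dict that the camera call returned (one of the last four; its "shot" number tells which), for a name from the list of things; names that differ only in an ending like _2 or _b are one class to them, and where a whole thing is asked for, a point or a joint stands for the part that bears it (a point fixed in the world has none). Each returns a list of dicts, best first, with "score" (0 to 1); they miss things now and then, are a little off and sometimes report something else, mostly with a low value. They report only what shows in the picture. A call takes as long as a camera call.
- recognise(name, picture): "location" ([column, row] in pixels, amid what is visible of it).
- masks_of(name, picture): "mask" (400x640 bool, what is visible of it) and "location" ([column, row] in pixels, amid what is visible of it).
- landmark_of(name, picture): "location" ([column, row] in pixels: a listed point, or the origin of a listed thing).
The state is a dict: "time": time; "joint_positions": joint angles; "joint_velocities": joint speeds; "joint_efforts": joint torques, N m; "eef_pos": TCP position; "orientation": TCP orientation; "force": force on the tool from outside, world axes, zero at the start; "ft_torque": the same for the moment, N m; "opening": finger opening in mm; "grip_force": force on a finger pad.
Only numpy, scipy, OpenCV 4.12 (cv2) and the standard library are available. Lean on these libraries where they do the work, as an engineer would, in place of code of your own. Each camera call takes 0.05 s, during which the arm holds its last target. There are 200 camera calls.

### The job

Refill the chocolate dispenser: press its outlet gate fully shut and push the locking rod fully home through all three lock eyes, and only then tip all the chocolates from the scoop trays into the hopper, without the gripper touching a chocolate. Leave the gate locked and all three trays empty and standing upright on the marble slab, and do not disturb the other things on the counter.

Things in the scene. Friction and masses are not known exactly. Their poses are not given: they have to be found in the camera images.
- dispenser: counter-top chocolate dispenser, fixed: a clear hopper with wooden edges, open at the top. Origin on the counter, z up. Hopper walls 5 mm thick, outside x -95 to 95, y -55 to 125, rim 150 mm high; its floor slopes down towards -y, where the outlet with its slide gate is. The lock eyes stand in front of the gate at its -x end.
- outlet (a point): foot of the shut gate, in front (-y) of the hopper; axes as the dispenser's. Before it lies a steel chute lip, 22 mm high, reaching 50 mm further to -y and 67 mm to either side in x.
- lock_eye (a point): hole centre of the outermost lock eye, on its outer face, 75 mm above the counter; axes as the dispenser's. Three steel eyes (34 mm square, 6 mm thick, hole 13 mm) stand in line along x, outer faces at x 0, 22 and 44 from here. The first and third are fixed; the middle one rises with the gate, so the holes line up only with the gate shut. The rod goes in along +x; room for 50 mm beyond the third.
- hopper_mouth (a point): centre of the hopper's open top, at rim height (inside 180 by 175 mm); axes as the dispenser's.
- gate (a joint): height of the outlet's slide gate above shut, m: 0 fully down (shut), 0.05 fully up. It stays where it is left; pressing it down takes about 5 N.
- gate_pad (a point): centre of the top of the gate's black press pad (70 mm along x, 34 mm along y, 8 mm thick); it moves up and down with the gate and is 142 mm above the counter when shut.
- rod: locking rod, lying on the counter: a black square handle 70 by 20 by 20 mm, and a steel shaft of 10 mm diameter and 70 mm length out of one end (140 mm in all; it fits with 1.5 mm to spare all round), with a tapered tip. Origin: centre of the handle; x along the shaft, tip at x 105, shoulder (handle's front face) at x 35. 110 g, balanced within the handle. When home, the shoulder rests against the outermost eye and the tip is 70 mm inside it.
- rod_tip (a point): end of the rod's shaft, on its axis; axes as the rod's.
- slab: white marble slab, fixed, 220 mm (x) by 380 mm (y), 10 mm thick; origin at the centre of its underside.
- tray0: one of three alike aluminium scoop trays. Origin: centre of the pan's underside; z up, x away from the handle. Pan x -48 to 48, y -42 to 42, walls 4 mm: sides 40 mm high, back wall (x -48) 44 mm high, front open; the floor rises 12 degrees from 5 mm at the back to 26 mm at the open pouring edge (x 48). 130 g. Starts upright on the slab, handle roughly towards the robot, holding 0 to 2 chocolates.
- tray1: scoop tray just like tray0. Handle of each tray: a wooden bar along x from x -49 to -111, 16 mm wide (y), 22 mm tall, its centre at x -80, z 29.
- tray2: scoop tray just like tray0 and tray1. The chocolates rest against the back wall; tipping a tray's pouring edge down by 25 degrees starts them rolling out, 45 to 60 degrees empties it.
- choc0: round chocolate, a ball of 34 mm diameter, about 22 g; origin at its centre. Starts in a tray, or is absent (None).
- choc1: round chocolate, a ball of 34 mm diameter, about 22 g; origin at its centre. Starts in a tray, or is absent (None).
- choc2: round chocolate, a ball of 34 mm diameter, about 22 g; origin at its centre. Starts in a tray, or is absent (None).
- choc3: round chocolate, a ball of 34 mm diameter, about 22 g; origin at its centre. Starts in a tray, or is absent (None).
- choc4: round chocolate, a ball of 34 mm diameter, about 22 g; origin at its centre. Starts in a tray, or is absent (None).
- choc5: round chocolate, a ball of 34 mm diameter, about 22 g; origin at its centre. Starts in a tray, or is absent (None).
- jar: amber glass jar, 60 mm wide, 85 mm high; origin under its centre. Not part of the job.
- ribbon_spool: ribbon spool lying flat, 64 mm wide, 30 mm high; origin under its centre. Not part of the job.
- gift_box: gift box 104 mm square, 53 mm high; origin under its centre. Not part of the job.
- cup: white mug, 72 mm wide, 75 mm high; origin under its centre. Not part of the job.

How it is judged:
By the outcome, as a careful person would: the job done as asked, in the order asked, and still so for the second after the job is handed in, with the robot touching nothing.
Of choc0, choc1, choc2, choc3, choc4, choc5 only 3 to 6 are there at a start; the rules pass over those that are not, and their reading is None.
At some moment in a run one of rod, tray0, tray1, tray2 may be knocked a few centimetres aside while the robot is not near it.
It also fails if it takes over 210 s, if anything falls off the work surface, if the arm or the gripper's body presses on something with over 40 N, if the wrist force passes 120 N, or if a joint passes its speed limit or range.

## Working session

There is one attempt and no reset: what is moved stays moved. The work goes in short steps, Python scripts to look and compute and a tool call to move; the robot and the scene stay as the last step left them, time stands still between calls to the robot, and variables do not carry over. Pictures are saved under pics/ and viewed, at most 14 in all, crops included, and the job is handed in when it is done.

Besides the shell and the picture viewer there is one more tool, called by a JSON object that holds its "name" and its "arguments", one argument or row to a line. arm_command: Moves the arm, as the interface text tells. Its arguments: {"type":"object","properties":{"steps":{"type":"array","items":{"type":"array","items":{"type":"number"}}},"jaw":{"type":"number"},"grip_force":{"type":"number"}},"required":["steps"]}

```bash
ls; mkdir -p pics
cat > h.py <<'E'
from station import *
import numpy as np, cv2
def cam(c):
    f=200/np.tan(np.radians(c["vertical_fov"])/2)
    K=np.array([[f,0,c["cx"]],[0,f,c["cy"]],[0,0,1.]]); R=cv2.Rodrigues(np.array(c["rvec"],float))[0]
    return K,np.array(c["D"],float),R,np.array(c["tvec"],float).ravel()
def rays(c,px):
    K,D,R,t=cam(c); p=cv2.undistortPoints(np.array(px,float).reshape(-1,1,2),K,D).reshape(-1,2)
    return (np.c_[p,np.ones(len(p))])@R, -R.T@t   # directions, origin
def on_z(c,px,z):
    d,o=rays(c,px); return o+d*((z-o[2])/d[:,2])[:,None]
def cloud(c,mask):
    v,u=np.nonzero(mask&(c["range_z"]>0)); d,o=rays(c,np.c_[u,v]); return o+d*c["range_z"][v,u][:,None]
def proj(c,P):
    K,D,R,t=cam(c); return cv2.projectPoints(np.array(P,float).reshape(-1,3),np.array(c["rvec"],float),t,K,D)[0].reshape(-1,2)
E
python3 - <<'E'
from h import *
for n in("scene","top"):
    c=capture(n); cv2.imwrite(f"pics/{n}0.png",c["img"]); print(n,-cam(c)[2].T@cam(c)[3])
    for o in["tray0","rod","slab","gate","dispenser","jar","cup","gift_box","ribbon_spool","choc0"]:
        for m in masks_of(o,c):
            if m["score"]<.3: continue
            P=cloud(c,m["mask"]); print(o,round(m["score"],2),np.round(m["location"]),m["mask"].sum(),np.round(np.percentile(P,[2,50,98],axis=0)).tolist() if len(P) else None)
    for o in["outlet","lock_eye","hopper_mouth","gate_pad","rod_tip","rod","tray0","slab","dispenser"]:
        print(o,[(round(l["score"],2),np.round(l["location"],1).tolist()) for l in landmark_of(o,c)])
print(state())
E
```

```text
pics
scene [1062.88682983 -627.01201648  723.72408332]
tray0 0.86 [315. 220.] 1206 [[496.0, -160.0, 9.0], [596.0, -109.0, 33.0], [648.0, -69.0, 52.0]]
tray0 0.66 [235. 256.] 1508 [[464.0, -383.0, 15.0], [548.0, -324.0, 31.0], [605.0, -289.0, 53.0]]
tray0 0.55 [269. 229.] 1569 [[458.0, -275.0, 10.0], [541.0, -223.0, 31.0], [606.0, -184.0, 52.0]]
rod 0.65 [314. 173.] 283 [[400.0, 21.0, -2.0], [447.0, 35.0, 13.0], [529.0, 64.0, 21.0]]
slab 0.8 [266. 260.] 5880 [[441.0, -415.0, 2.0], [600.0, -287.0, 9.0], [662.0, -48.0, 12.0]]
gate 0.98 [400. 149.] 1978 [[554.0, 155.0, 42.0], [640.0, 186.0, 109.0], [707.0, 211.0, 170.0]]
dispenser 0.73 [409. 144.] 6708 [[538.0, 139.0, 2.0], [650.0, 206.0, 91.0], [743.0, 382.0, 169.0]]
dispenser 0.35 [305. 211.] 102 [[560.0, -140.0, 32.0], [574.0, -132.0, 47.0], [585.0, -119.0, 55.0]]
jar 0.67 [388. 210.] 780 [[671.0, -2.0, -0.0], [730.0, 10.0, 57.0], [751.0, 65.0, 85.0]]
cup 0.74 [164. 322.] 1859 [[535.0, -577.0, 4.0], [584.0, -538.0, 47.0], [620.0, -502.0, 76.0]]
gift_box 0.95 [325. 289.] 2663 [[702.0, -314.0, 2.0], [761.0, -270.0, 51.0], [809.0, -204.0
[... 2926 characters left out ...]
_positions': array([ 1.24809935e+00,  2.63898486e-01,  1.60399132e+00,  8.32525685e-06,
        1.27374194e+00, -3.68932622e-02]), 'joint_velocities': array([ 0.00044638, -0.00025792, -0.00039608, -0.00104258, -0.00118128,
        0.00079692]), 'joint_efforts': array([-6.67541808e-04, -5.15043604e+01, -3.67711008e+01, -2.21528558e-05,
        9.32231451e-04, -2.22927332e-05]), 'eef_pos': array([190.29200357, 647.60641477, 242.28543832]), 'orientation': array([-7.41162687e-06,  1.42417194e-01,  9.89806720e-01, -1.85198113e-05]), 'force': array([-0.12537784, -0.27129293,  0.50319849]), 'ft_torque': array([-0.04759326, -0.00862693, -0.05079155]), 'grip_force': 0.0, 'opening': 85.24974371202188}
```

Run:
```python
import cv2
a=cv2.imread("pics/scene0.png")[90:370,130:530]; cv2.imwrite("pics/s0c.png",cv2.resize(a,(800,560),interpolation=cv2.INTER_CUBIC))
a=cv2.imread("pics/top0.png")[110:310,110:450]; cv2.imwrite("pics/t0c.png",cv2.resize(a,(800,470),interpolation=cv2.INTER_CUBIC))
```

```text
(no output)
```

View pics/s0c.png

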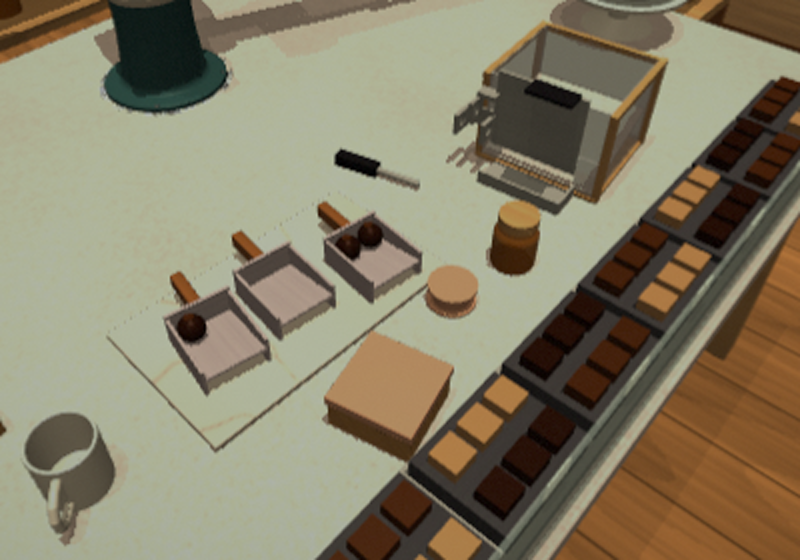

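View pics/t0c.png

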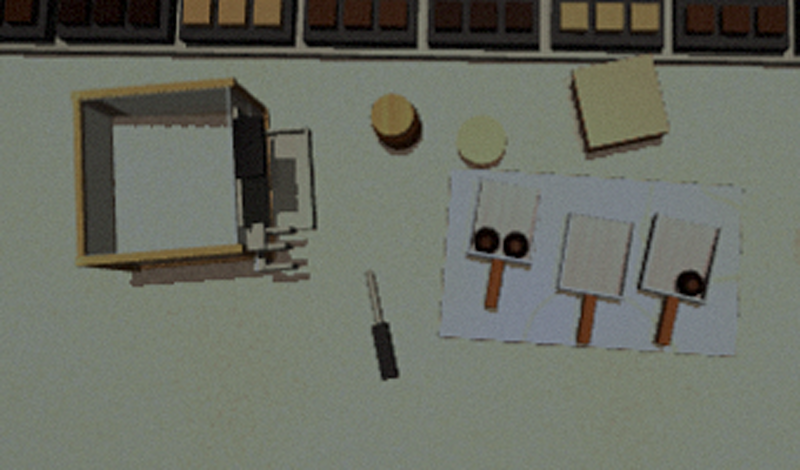

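```bash
cat >> h.py <<'E'
def tri(name,cs):
    A=np.zeros((3,3));b=np.zeros(3);out=[]
    for c in cs:
        l=landmark_of(name,c)
        if not l: return None
        d,o=rays(c,[l[0]["location"]]); d=d[0]/np.linalg.norm(d[0]); M=np.eye(3)-np.outer(d,d); A+=M;b+=M@o; out.append((d,o))
    X=np.linalg.solve(A,b); return np.round(X,1), [round(float(np.linalg.norm(np.cross(X-o,d))),1) for d,o in out]
E
python3 - <<'E'
from h import *
cs=[capture("scene"),capture("top")]
for n in["outlet","lock_eye","hopper_mouth","gate_pad","rod_tip","rod","dispenser","slab"]: print(n,tri(n,cs))
full=np.ones((400,640),bool)
for c in cs:
    P=cloud(c,full); 
    r=P[(P[:,2]>143)&(P[:,2]<157)&(P[:,0]>500)&(P[:,0]<780)&(P[:,1]>190)&(P[:,1]<420)]
    print("rim",len(r),cv2.minAreaRect(r[:,:2].astype(np.float32)),np.median(r[:,2]))
    r=P[(P[:,2]>158)&(P[:,2]<200)&(P[:,0]>500)&(P[:,0]<780)&(P[:,1]>100)&(P[:,1]<420)]
    print("pad",len(r),cv2.minAreaRect(r[:,:2].astype(np.float32)),np.percentile(r,[2,50,98],axis=0).round(1).tolist())
    r=P[(P[:,2]>40)&(P[:,2]<125)&(P[:,0]>500)&(P[:,0]<615)&(P[:,1]>120)&(P[:,1]<190)]
    print("eyes",len(r),np.percentile(r,[1,25,50,75,99],axis=0).round(1).tolist())
    r=P[(P[:,2]>8)&(P[:,2]<30)&(P[:,0]>380)&(P[:,0]<540)&(P[:,1]>0)&(P[:,1]<100)]
    print("rod",len(r),cv2.minAreaRect(r[:,:2].astype(np.float32)),np.percentile(r[:,2],[5,50,95]))
    for m in masks_of("rod",c)[:1]:
        P=cloud(c,m["mask"]);P=P[P[:,2]<30]; m_=P.mean(0); e=np.linalg.svd(P[:,:2]-m_[:2])[2][0]; print(m_,np.degrees(np.arctan2(e[1],e[0])),len(P))
E
```

```text
outlet (array([640.8, 195.3,  -1.9]), [1.7, 1.7])
lock_eye (array([527.2, 151.5,  76.5]), [1.9, 1.9])
hopper_mouth (array([645.6, 284.8, 159.9]), [0.2, 0.2])
gate_pad (array([658.1, 172.6, 167.5]), [1.4, 1.4])
rod_tip (array([664.5, -87.3, 171.2]), [13.2, 13.2])
rod (array([ 634.6, -335.2,  351.7]), [112.9, 112.9])
dispenser (array([638.2, 244.3,  19.9]), [1.4, 1.4])
slab (array([ 557. , -159.5,  -40.3]), [46.2, 46.2])
rim 625 ((637.14111328125, 284.5391540527344), (205.99285888671875, 201.2879638671875), 5.873047828674316) 148.78314834620937
pad 297 ((642.3037719726562, 174.37254333496094), (136.8280029296875, 36.861328125), 5.456241607666016) [[579.2, 157.3, 158.9], [661.3, 177.2, 168.2], [703.9, 194.6, 171.1]]
eyes 619 [[530.6, 140.3, 41.7], [556.6, 163.0, 67.0], [578.9, 180.5, 86.0], [594.6, 182.9, 101.7], [613.8, 187.7, 124.0]]
rod 211 ((465.9761962890625, 44.08181381225586), (139.3052520751953, 22.669544219970703), 14.020975112915039) [ 8.8869011  15.41581554 19.91992308]
[454.28349593  38.94532306  11.65756318] 17.150894531040308 275
rim 1110 ((636.998046875, 285.29083251953125), (205.54241943359375, 197.83999633789062), 6.037775993347168) 149.93803945434576
pad 408 ((641.311279296875, 173.71246337890625), (135.5814666748047, 36.036346435546875), 5.827109336853027) [[582.0, 158.3, 162.0], [659.0, 178.7, 169.5], [699.9, 194.4, 173.7]]
eyes 274 [[528.0, 139.9, 43.1], [539.5, 158.3, 75.6], [558.0, 177.3, 90.9], [589.4, 182.2, 100.8], [614.2, 186.7, 123.7]]
rod 244 ((464.07305908203125, 43.9234619140625), (138.01513671875, 20.383487701416016), 13.77155590057373) [10.59022929 18.44103233 23.4614241 ]
[452.37163299  40.25271667  17.091761  ] -166.26438060304218 246
```

Run:
```python
from h import *
for n in("scene","top"):
    c=capture(n); P=cloud(c,np.ones((400,640),bool)); v,u=np.nonzero(c["range_z"]>0); g=c["img"][v,u].max(1)
    k=(P[:,2]>160)&(P[:,2]<180)&(P[:,0]>600)&(P[:,0]<720)&(P[:,1]>140)&(P[:,1]<215)&(g<45)
    r=P[k]; print(len(r),cv2.minAreaRect(r[:,:2].astype(np.float32)),r.mean(0),np.median(r[:,2]))
```

```text
219 ((664.1731567382812, 174.34573364257812), (69.39842987060547, 34.81879425048828), 4.587082386016846) [665.26689647 171.82530688 168.20383531] 168.75336762119798
348 ((655.49365234375, 175.23460388183594), (105.86592864990234, 34.45711898803711), 5.891355514526367) [662.29756598 175.6468352  169.9285761 ] 170.05086062019814
```

{"name": "arm_command", "arguments": {
  "steps": [
    [1, -1, 0, 0.6],
    [1, -1, 0, 0.6],
    [1, -1, 0, 0.6],
    [1, -1, 0, 0.4],
    [1, -1, 0, 0],
    [1, -1, 0, 0],
    [1, -1, 0, 0],
    [1, -1, 0, 0],
    [1, -1, 0, 0],
    [1, -1, 0, 0]
  ],
  "jaw": 0,
  "grip_force": 20
}}

```text
time: 4.35
eef_pos: [591.5, 246.2, 242.5]
orientation: [0.0, -0.049, 0.999, 0.0]
force: [0.4, -0.1, -0.1]
opening: 0.1
grip_force: 0.0
```

{"name": "arm_command", "arguments": {
  "steps": [
    [0.9, -0.9, 0, 0],
    [0.9, -0.9, 0, 0],
    [0, 0, -1, 0],
    [0, 0, -0.5, 0],
    [0, 0, -0.25, 0],
    [0, 0, -0.25, 0],
    [0, 0, -0.1, 0],
    [0, 0, 0, 0]
  ]
}}

```text
time: 5.35
eef_pos: [662.3, 176.4, 158.4]
orientation: [0.0, -0.049, 0.999, 0.0]
force: [0.2, -1.6, 0.6]
opening: 0.1
grip_force: 0.0
```

{"name": "arm_command", "arguments": {
  "steps": [
    [0, 0, -0.1, 0],
    [0, 0, -0.05, 0],
    [0, 0, -0.05, 0],
    [0, 0, 0, 0]
  ]
}}

```text
time: 5.85
eef_pos: [662.6, 176.4, 153.0]
orientation: [0.001, -0.049, 0.999, 0.001]
force: [-5.8, -0.5, 12.0]
opening: -0.3
grip_force: 6.0
```

{"name": "arm_command", "arguments": {
  "steps": [
    [0, 0, 1, 0],
    [0, 0, 1, 0],
    [-0.8, -0.5, 0, 0.4],
    [-1, -0.6, 0, 0.4],
    [-1, -0.6, 0, 0],
    [-1, -0.6, 0, 0],
    [-1, -0.6, 0, 0],
    [-1, -0.6, 0, 0],
    [0, 0, 0, 0]
  ],
  "jaw": 50
}}

```text
time: 6.98
eef_pos: [427.9, 34.6, 229.5]
orientation: [-0.0, -0.118, 0.993, -0.0]
force: [-0.4, 2.0, -0.2]
opening: 50.0
grip_force: 0.0
```

Run:
```python
from h import *
s=state();print(s["eef_pos"])
for n in("scene","top"):
    c=capture(n);P=cloud(c,np.ones((400,640),bool)); print(n)
    r=P[(P[:,2]>8)&(P[:,2]<30)&(P[:,0]>380)&(P[:,0]<550)&(P[:,1]>-10)&(P[:,1]<110)]
    print("rod",len(r),cv2.minAreaRect(r[:,:2].astype(np.float32)))
    print([(round(l["score"],2),on_z(c,[l["location"]],10).round(1).tolist()) for o in("rod","rod_tip") for l in landmark_of(o,c)[:1]])
    v,u=np.nonzero(c["range_z"]>0); g=c["img"][v,u].max(1)
    k=(P[:,2]>130)&(P[:,2]<180)&(P[:,0]>600)&(P[:,0]<720)&(P[:,1]>140)&(P[:,1]<215)&(g<45); print("pad",P[k].mean(0),np.median(P[k],0))
    cv2.imwrite(f"pics/{n}1.png",c["img"])
```

```text
[427.88185954  34.64345365 229.51424091]
scene
rod 209 ((466.5325012207031, 43.453460693359375), (138.7696533203125, 23.18478775024414), 11.828266143798828)
[(0.85, [[437.2, 29.4, 10.0]]), (0.84, [[535.6, 52.3, 10.0]])]
pad [665.21629085 172.47099791 139.63181931] [665.49478243 171.86301427 140.05709402]
top
rod 170 ((464.0276184082031, 43.97447204589844), (137.89500427246094, 19.88820457458496), 13.639264106750488)
[(0.58, [[423.8, 31.7, 10.0]]), (0.72, [[534.9, 58.9, 10.0]])]
pad [661.12344606 175.87889276 141.1003431 ] [661.45284048 175.8791258  141.38423809]
```

{"name": "arm_command", "arguments": {
  "steps": [
    [0.08, 0.03, -1, 0],
    [0, 0, -1, 0],
    [0, 0, -1, 0],
    [0, 0, -1, 0],
    [0, 0, -0.7, 0],
    [0, 0, -0.5, 0],
    [0, 0, -0.22, 0],
    [0, 0, 0, 0]
  ]
}}

```text
time: 8.28
eef_pos: [433.5, 37.0, 13.0]
orientation: [-0.001, -0.119, 0.993, 0.0]
force: [0.1, -0.2, 0.8]
opening: 50.2
grip_force: 0.0
```

{"name": "arm_command", "arguments": {
  "steps": [
    [0, 0, 0, 0],
    [0, 0, 0, 0],
    [0, 0, 0, 0],
    [0, 0, 0, 0],
    [0, 0, 0, 0]
  ],
  "jaw": 5,
  "grip_force": 60
}}

```text
time: 8.9
eef_pos: [434.8, 36.9, 14.7]
orientation: [0.001, -0.119, 0.993, -0.0]
force: [0.8, -0.4, 6.4]
opening: 18.6
grip_force: 60.2
```

{"name": "arm_command", "arguments": {
  "steps": [
    [0, 0, 0.5, 0],
    [0, 0, 1, 0],
    [0, 0, 0.12, -0.4],
    [-0.35, 0.5, 0, -0.37],
    [-0.35, 0.9, 0, 0],
    [-0.3, 0.9, 0, 0],
    [0, 0.2, 0, 0],
    [0, 0, 0, 0],
    [0, 0, 0, 0]
  ]
}}

```text
time: 10.02
eef_pos: [393.7, 136.2, 78.2]
orientation: [-0.0, -0.051, 0.999, -0.0]
force: [0.1, -0.9, 0.2]
opening: 18.4
grip_force: 59.4
```

Run:
```python
from h import *
s=state();print(s["eef_pos"],s["orientation"])
cs=[capture("scene"),capture("top")]
for n in("lock_eye","rod_tip","rod"): print(n,tri(n,cs),[round(landmark_of(n,c)[0]["score"],2) for c in cs])
a=cv2.resize(cs[0]["img"][120:190,290:420],(800,431),interpolation=cv2.INTER_CUBIC)
b=cv2.resize(cs[1]["img"][190:275,190:320],(800,523),interpolation=cv2.INTER_CUBIC)
cv2.imwrite("pics/r1a.png",a);cv2.imwrite("pics/r1b.png",b)
```

```text
[393.73450965 136.17635805  78.2342171 ] [-1.79662528e-05 -5.14608864e-02  9.98674993e-01 -1.90090832e-04]Traceback (most recent call last):
  File "<stdin>", line 4, in <module>
IndexError: list index out of range
```

Run:
```python
from h import *
cs=[capture("scene"),capture("top")]
for n in("lock_eye","rod_tip","rod"): print(n,tri(n,cs),[[(round(l["score"],2),np.round(l["location"],1).tolist()) for l in landmark_of(n,c)[:2]] for c in cs])
T=np.array([393.7,136.2,73.5]); e=np.array([np.cos(.103),np.sin(.103),0])
for c in cs: print("pred tip",proj(c,T+105*e).round(1),"handle",proj(c,T).round(1), "shoulder",proj(c,T+35*e).round(1),"eye",proj(c,[527,151.5,75]).round(1))
a=cv2.resize(cs[0]["img"][120:190,290:420],(800,431),interpolation=cv2.INTER_CUBIC)
b=cv2.resize(cs[1]["img"][190:275,190:320],(800,523),interpolation=cv2.INTER_CUBIC)
cv2.imwrite("pics/r1a.png",np.clip(a*1.5,0,255));cv2.imwrite("pics/r1b.png",np.clip(b*2.,0,255))
for c in cs:
    P=cloud(c,np.ones((400,640),bool)); r=P[(P[:,2]>62)&(P[:,2]<90)&(P[:,0]>435)&(P[:,0]<503)&(P[:,1]>120)&(P[:,1]<175)]; print("shaft",len(r),r.mean(0).round(1),np.polyfit(r[:,0],r[:,1],1),np.polyfit(r[:,0],r[:,2],1),np.percentile(r[:,2],[5,95]))
```

```text
lock_eye (array([522.3, 164.7,  68.8]), [4.5, 4.5]) [[(0.58, [360.3, 148.5]), (0.19, [170.7, 328.1])], [(0.68, [228.1, 227.6])]]
rod_tip (array([582.2, 167.5, 179.1]), [96.8, 96.8]) [[(0.51, [416.1, 123.0]), (0.43, [347.7, 148.0])], [(0.72, [234.1, 234.2]), (0.51, [209.8, 191.1])]]
rod (array([ 585.6, -225.7,  335.9]), [94.5, 94.5]) [[(0.5, [320.4, 138.3])], [(0.71, [402.8, 229.9]), (0.68, [233.1, 274.4])]]
pred tip [[349.  146.9]] handle [[320.6 135.7]] shoulder [[329.8 139.4]] eye [[357.5 149.5]]
pred tip [[232.4 235. ]] handle [[234.6 272.2]] shoulder [[233.9 259.7]] eye [[231.2 224.8]]
shaft 60 [466.8 140.1  74.1] [ 0.10687976 90.2512498 ] [-1.12535349e-03  7.46450400e+01] [70.06017189 77.36320683]
shaft 72 [464.9 141.4  77.1] [ 0.09854566 95.58851151] [-1.5044867e-03  7.7791374e+01] [73.42966157 81.12967542][ WARN:0@1.944] global loadsave.cpp:1063 imwrite_ Unsupported depth image for selected encoder is fallbacked to CV_8U.
```

View pics/r1a.png

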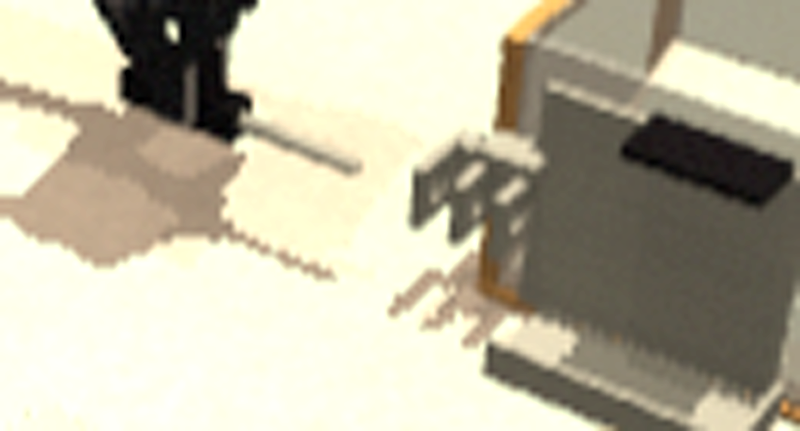

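View pics/r1b.png

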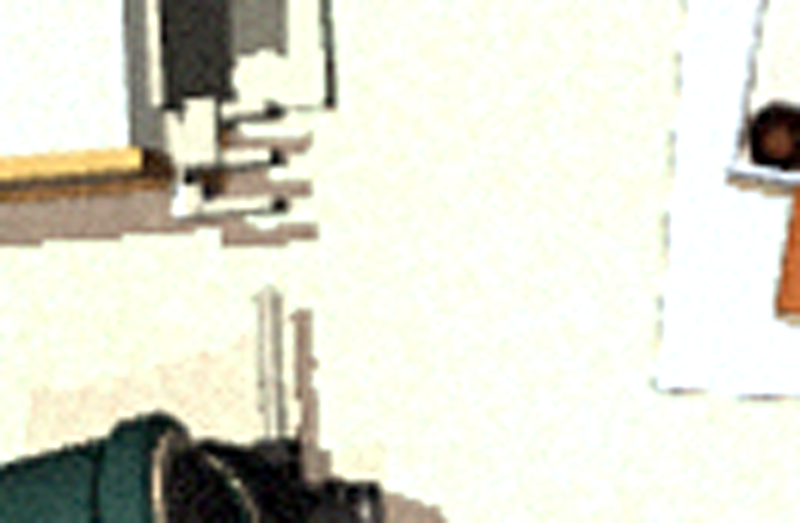

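Run:
```python
from h import *
O=np.array([637.,285.]); ex=np.array([np.cos(.103),np.sin(.103)]); ey=np.array([-ex[1],ex[0]])
E0=np.array([527,151.5])
for n in("scene","top"):
    c=capture(n); P=cloud(c,np.ones((400,640),bool)); q=P[:,:2]-E0; L=np.c_[q@ex,q@ey,P[:,2]]
    r=L[(L[:,0]>-15)&(L[:,0]<62)&(abs(L[:,1])<24)&(L[:,2]>48)&(L[:,2]<110)]
    print(n,len(r))
    h=np.histogram(r[:,0],bins=np.arange(-16,64,3)); print("x",list(zip(h[1].round().astype(int).tolist(),h[0].tolist())))
    for lo,hi in((-6,12),(15,34),(36,56)):
        k=r[(r[:,0]>lo)&(r[:,0]<hi)]; t=k[k[:,2]>84]
        print(lo,len(k),"y",np.percentile(k[:,1],[1,5,50]).round(1),"z",np.percentile(k[:,2],[2,50,90,98]).round(1),"top y",np.percentile(t[:,1],[2,10]).round(1) if len(t) else None,"x",np.percentile(t[:,0],[5,50,95]).round(1))
for n in("scene","top"):
    c=capture(n); im=cv2.resize(c["img"],None,fx=8,fy=8,interpolation=cv2.INTER_CUBIC); im=np.clip(im*1.6,0,255).astype(np.uint8)
    def line(a,b,col):
        p=(proj(c,[a,b])+.5)*8; cv2.line(im,tuple(p[0].round().astype(int).tolist()),tuple(p[1].round().astype(int).tolist()),col,1)
    for i in range(3):
        for s,col in((0,(0,0,255)),(6,(0,200,0))):
            C=[np.r_[E0+ex*(22*i+s)+ey*y,75+z] for y,z in((-17,-17),(17,-17),(17,17),(-17,17))]
            for k in range(4): line(C[k],C[(k+1)%4],col)
    T=np.array([393.7,136.2,73.5]); 
    for y,z in((0,5),(0,-5),(5,0),(-5,0)):
        line(np.r_[T[:2]+35*ex+y*ey,T[2]+z],np.r_[T[:2]+105*ex+y*ey,T[2]+z],(255,0,0))
    p=(proj(c,[np.r_[E0,75]])[0]*8).astype(int); cv2.imwrite(f"pics/ov_{n}.png",im[p[1]-240:p[1]+200,p[0]-240:p[0]+300])
```

```text
scene 325
x [(-16, 0), (-13, 0), (-10, 0), (-7, 0), (-4, 0), (-1, 0), (2, 13), (5, 22), (8, 45), (11, 5), (14, 4), (17, 0), (20, 0), (23, 8), (26, 18), (29, 58), (32, 7), (35, 5), (38, 5), (41, 4), (44, 5), (47, 21), (50, 56), (53, 26), (56, 14), (59, 9)]
-6 81 y [-13.2 -11.8   1.4] z [56.3 74.9 89.9 91.4] top y [-13.5 -10.4] x [ 4.   7.8 10.5]
15 94 y [-13.9 -12.3   5.8] z [56.4 78.2 96.9 99.3] top y [-12.1  -8.8] x [25.6 30.2 33.4]
36 119 y [-13.  -12.4   9.7] z [ 53.3  83.1  98.1 102.5] top y [-12.8  -6.6] x [39.3 50.3 54.8]
top 200
x [(-16, 0), (-13, 0), (-10, 0), (-7, 0), (-4, 0), (-1, 0), (2, 25), (5, 15), (8, 4), (11, 4), (14, 4), (17, 0), (20, 0), (23, 21), (26, 19), (29, 14), (32, 6), (35, 6), (38, 6), (41, 6), (44, 19), (47, 19), (50, 17), (53, 5), (56, 4), (59, 6)]
-6 45 y [-12.7 -12.4   5. ] z [58.4 90.4 94.  95.6] top y [-12.2  -9. ] x [2.8 5.8 8.7]
15 62 y [-12.8 -12.1   9.5] z [ 58.8  91.8 101.6 102.6] top y [-12.2  -8. ] x [24.6 27.7 33.2]
36 75 y [-12.6 -12.2  10.6] z [ 62.2  94.4 101.6 105.3] top y [-11.3  -6.3] x [38.6 47.5 53.2]
```

View pics/ov_scene.png

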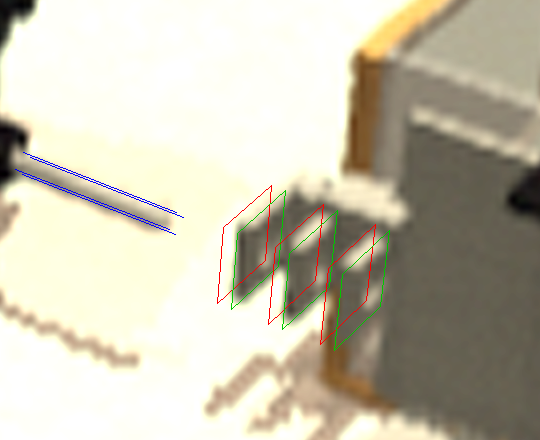

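View pics/ov_top.png

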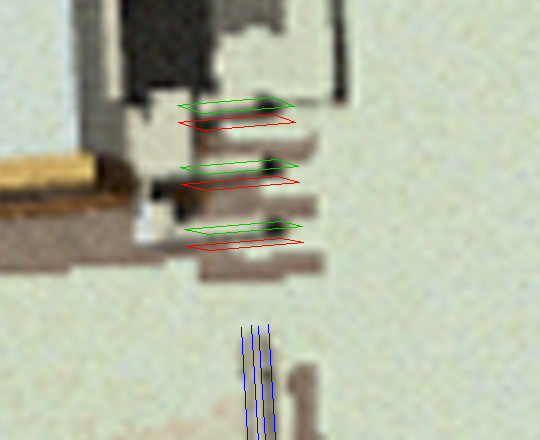

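{"name": "arm_command", "arguments": {
  "steps": [
    [0.35, 0.11, 0.04, 0],
    [0.38, 0.114, 0, 0],
    [0, 0, 0, 0],
    [0, 0, 0, 0]
  ]
}}

```text
time: 11.72
eef_pos: [422.6, 145.7, 79.6]
orientation: [-0.001, -0.052, 0.999, -0.0]
force: [0.3, 0.4, -0.9]
opening: 18.3
grip_force: 59.4
```

Run:
```python
from h import *
print(state()["eef_pos"],state()["force"])
T=[]
for n in("scene","top"):
    c=capture(n); im=cv2.resize(c["img"],None,fx=8,fy=8,interpolation=cv2.INTER_LANCZOS4); im=np.clip(im*1.6,0,255).astype(np.uint8)
    p=(proj(c,[[520,152,75]])[0]*8).astype(int); T.append(im[p[1]-220:p[1]+220,p[0]-200:p[0]+200])
cv2.imwrite("pics/gap.png",np.hstack(T))
```

```text
[422.61398748 145.73421239  79.59362352] [ 0.31041694  0.38574897 -0.89592724]
```

View pics/gap.png

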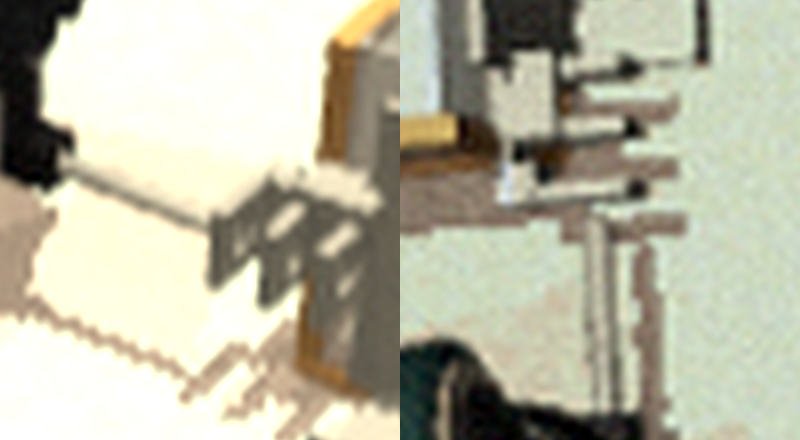

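{"name": "arm_command", "arguments": {
  "steps": [
    [0.12, 0.037, 0, 0],
    [0.12, 0.013, 0, 0],
    [0.1, 0.01, 0, 0],
    [0, 0, 0, 0]
  ]
}}

```text
time: 12.32
eef_pos: [436.8, 148.2, 80.0]
orientation: [0.0, -0.052, 0.999, 0.0]
force: [-0.9, -0.5, -1.5]
opening: 18.2
grip_force: 59.4
```

{"name": "arm_command", "arguments": {
  "steps": [
    [0.1, 0.01, 0, 0],
    [0.1, 0.01, 0, 0],
    [0, 0, 0, 0]
  ]
}}

```text
time: 12.7
eef_pos: [444.8, 149.1, 80.0]
orientation: [0.0, -0.052, 0.999, 0.0]
force: [0.3, 0.6, -1.4]
opening: 18.5
grip_force: 59.4
```

{"name": "arm_command", "arguments": {
  "steps": [
    [0.15, 0.0155, 0, 0],
    [0.15, 0.0155, 0, 0],
    [0.15, 0.0155, 0, 0],
    [0, 0, 0, 0]
  ]
}}

```text
time: 13.2
eef_pos: [463.0, 150.9, 80.0]
orientation: [0.0, -0.052, 0.999, 0.0]
force: [0.1, -0.3, -0.7]
opening: 18.2
grip_force: 59.4
```

{"name": "arm_command", "arguments": {
  "steps": [
    [0.15, 0.0155, 0, 0],
    [0.15, 0.0155, 0, 0],
    [0.15, 0.0155, 0, 0],
    [0.15, 0.0155, 0, 0],
    [0, 0, 0, 0]
  ]
}}

```text
time: 13.82
eef_pos: [486.9, 153.4, 80.0]
orientation: [0.0, -0.052, 0.999, 0.0]
force: [0.3, -0.2, -0.1]
opening: 18.3
grip_force: 59.4
```

Great, no resistance. About 11 mm remain to the shoulder.

{"name": "arm_command", "arguments": {
  "steps": [
    [0.12, 0.0124, 0, 0],
    [0.1, 0.01, 0, 0],
    [0.05, 0.005, 0, 0],
    [0, 0, 0, 0],
    [0, 0, 0, 0]
  ]
}}

```text
time: 14.45
eef_pos: [497.0, 154.4, 79.8]
orientation: [-0.0, -0.052, 0.999, -0.0]
force: [0.1, -0.5, -0.3]
opening: 18.9
grip_force: 59.4
```

Run:
```python
from h import *
print(state()["eef_pos"],state()["force"])
T=[]
for n in("scene","top"):
    c=capture(n); im=cv2.resize(c["img"],None,fx=8,fy=8,interpolation=cv2.INTER_LANCZOS4); im=np.clip(im*1.6,0,255).astype(np.uint8)
    p=(proj(c,[[540,152,75]])[0]*8).astype(int); T.append(im[p[1]-220:p[1]+220,p[0]-200:p[0]+200])
cv2.imwrite("pics/ins.png",np.hstack(T))
```

```text
[496.9800466  154.41097242  79.82361847] [ 0.09462417 -0.49227559 -0.25816256]
```

View pics/ins.png

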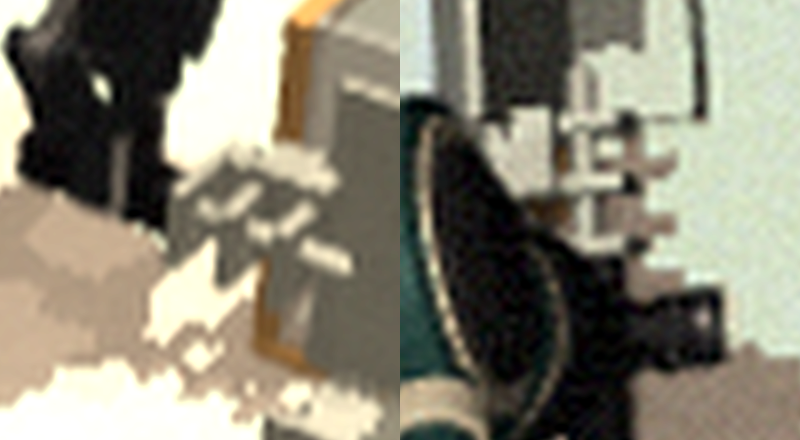

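{"name": "arm_command", "arguments": {
  "steps": [
    [0.05, 0.005, 0, 0],
    [0.05, 0.005, 0, 0],
    [0, 0, 0, 0],
    [0, 0, 0, 0]
  ]
}}

```text
time: 15.05
eef_pos: [497.6, 154.4, 79.0]
orientation: [-0.004, -0.052, 0.999, -0.0]
force: [-9.8, -0.5, 3.8]
opening: 18.2
grip_force: 60.2
```

{"name": "arm_command", "arguments": {
  "steps": [
    [0.05, 0.005, 0, 0],
    [0, 0, 0, 0],
    [0, 0, 0, 0]
  ]
}}

```text
time: 15.42
eef_pos: [497.6, 154.4, 78.6]
orientation: [-0.006, -0.052, 0.999, -0.001]
force: [-13.9, -0.6, 7.4]
opening: 18.4
grip_force: 60.6
```

{"name": "arm_command", "arguments": {
  "steps": [
    [0, 0, 0, 0],
    [-0.1, -0.01, 0, 0],
    [0, 0, 0, 0]
  ],
  "jaw": 50
}}

```text
time: 15.8
eef_pos: [499.5, 154.7, 80.2]
orientation: [0.001, -0.052, 0.999, 0.0]
force: [-0.3, -0.6, -0.4]
opening: 49.9
grip_force: 0.0
```

{"name": "arm_command", "arguments": {
  "steps": [
    [0, 0, 0.5, 0],
    [0, 0, 1, 0],
    [0, 0, 1, 0],
    [0, 0, 1, 0],
    [0, -1, 0, 0],
    [0, -1, 0, 0],
    [0, -1, 0, 0],
    [0, -1, 0, 0],
    [0, 0, 0, 0]
  ]
}}

```text
time: 16.92
eef_pos: [499.4, -7.6, 220.2]
orientation: [0.0, -0.05, 0.999, -0.0]
force: [-0.1, 0.9, -0.4]
opening: 50.2
grip_force: 0.0
```

Run:
```python
from h import *
print(state()["eef_pos"])
T=[]
for n in("scene","top"):
    c=capture(n); im=cv2.resize(c["img"],None,fx=6,fy=6,interpolation=cv2.INTER_LANCZOS4); im=np.clip(im*1.6,0,255).astype(np.uint8)
    p=(proj(c,[[540,152,75]])[0]*6).astype(int); T.append(im[p[1]-220:p[1]+220,p[0]-200:p[0]+200])
    P=cloud(c,np.ones((400,640),bool)); v,u=np.nonzero(c["range_z"]>0); g=c["img"][v,u].max(1)
    k=(P[:,2]>60)&(P[:,2]<100)&(P[:,0]>420)&(P[:,0]<545)&(P[:,1]>120)&(P[:,1]<185); print(len(P[k]),np.percentile(P[k],[2,50,98],axis=0).round(1).tolist())
cv2.imwrite("pics/ins2.png",np.hstack(T))
# trays
c=capture("top")
for m in masks_of("tray0",c)+masks_of("tray0",capture("scene")):
    print(round(m["score"],2),np.round(m["location"]))
```

```text
[499.37922423  -7.6080967  220.20791792]
265 [[461.5, 139.5, 60.7], [511.0, 147.0, 77.1], [541.2, 179.5, 91.6]]Traceback (most recent call last):
  File "<stdin>", line 8, in <module>
    return _quantile_unchecked(
        a, q, axis, out, overwrite_input, method, keepdims, weights)
    return _ureduce(a,
                    func=_quantile_ureduce_func,
    ...<5 lines>...
                    overwrite_input=overwrite_input,
                    method=method)
    r = func(a, **kwargs)
    result = _quantile(arr,
                       quantiles=q,
    ...<2 lines>...
                       out=out,
                       weights=wgt)
    slices_having_nans = np.isnan(arr[-1, ...])
                                  ~~~^^^^^^^^^
IndexError: index -1 is out of bounds for axis 0 with size 0
```

```bash
cat > trays.py <<'E'
from h import *
from scipy.optimize import minimize
def trays(names=("top","scene")):
    for n in names:
        c=capture(n); P=cloud(c,np.ones((400,640),bool)); v,u=np.nonzero(c["range_z"]>0)
        hsv=cv2.cvtColor(c["img"],cv2.COLOR_BGR2HSV)[v,u]
        k=(hsv[:,0]<16)&(hsv[:,1]>140)&(hsv[:,2]>60)&(P[:,2]>22)&(P[:,2]<60)&(P[:,0]<640)&(P[:,0]>400)&(P[:,1]<0)&(P[:,1]>-450)
        lab=np.zeros((400,640),np.uint8); lab[v[k],u[k]]=1
        nn,L,st,_=cv2.connectedComponentsWithStats(lab,connectivity=8)
        for i in range(1,nn):
            if st[i,4]<15: continue
            Q=cloud(c,L==i); print(n,"handle",st[i,4],cv2.minAreaRect(Q[:,:2].astype(np.float32)),"z",np.percentile(Q[:,2],[5,50,95]).round(1))
        for m in masks_of("tray0",c):
            if m["score"]<.3: continue
            Q=cloud(c,m["mask"]); Q=Q[(Q[:,2]>14)&(Q[:,2]<60)]; Q=Q[np.linalg.norm(Q-np.median(Q,0),axis=1)<140]; print(n,"tray",round(m["score"],2),cv2.minAreaRect(Q[:,:2].astype(np.float32)),"top z",np.percentile(Q[:,2],95).round(1))
        for nm in("tray0","choc0"):
            print(nm,[(round(l["score"],2),on_z(c,[l["location"]],10 if nm=="tray0" else 40).round(0).tolist()[0][:2]) for l in landmark_of(nm,c) if l["score"]>.3])
if __name__=="__main__": trays()
E
python3 trays.py
```

```text
top handle 94 ((516.2744750976562, -101.32907104492188), (13.71263313293457, 57.41655731201172), 80.93663787841797) z [46.  49.9 53.4]
top handle 89 ((474.8046875, -215.8398895263672), (12.447647094726562, 56.902626037597656), 82.0657958984375) z [46.6 50.3 52.6]
top handle 91 ((474.6181335449219, -316.1042175292969), (13.538820266723633, 58.83918380737305), 76.85717010498047) z [46.6 49.9 52.8]
top tray 0.83 ((566.6998291015625, -109.24052429199219), (83.68883514404297, 158.4830322265625), 81.67901611328125) top z 52.9
top tray 0.7 ((525.3330688476562, -224.96224975585938), (84.0578842163086, 152.93637084960938), 81.84562683105469) top z 52.4
top tray 0.69 ((522.5648193359375, -327.92547607421875), (84.73248291015625, 157.56346130371094), 77.76493835449219) top z 52.3
top tray 0.5 ((550.9761962890625, -224.56442260742188), (267.6408996582031, 213.08534240722656), 88.74018859863281) top z 52.7
tray0 [(0.95, [550.0, -226.0]), (0.86, [554.0, -340.0]), (0.67, [595.0, -117.0])]
choc0 [(0.46, [517.0, -346.0]), (0.4, [576.0, -76.0]), (0.39, [575.0, -128.0])]
scene handle 77 ((516.469726562
[... 331 characters left out ...]
2700195), 78.84043884277344) z [46.  48.6 50.4]
scene handle 16 ((516.752197265625, -343.92510986328125), (8.60179615020752, 23.084749221801758), 88.28008270263672) z [47.9 51.8 54.5]
scene tray 0.89 ((525.2826538085938, -327.6673583984375), (84.61713409423828, 157.7860107421875), 77.33482360839844) top z 50.5
scene tray 0.8 ((526.0836181640625, -224.5906982421875), (85.34902954101562, 158.08628845214844), 81.66912841796875) top z 50.2
scene tray 0.8 ((570.4482421875, -108.91557312011719), (86.2936782836914, 153.2913055419922), 80.94175720214844) top z 50.6
tray0 [(0.64, [600.0, -117.0]), (0.6, [560.0, -225.0])]
choc0 [(0.49, [529.0, -344.0]), (0.43, [581.0, -88.0]), (0.41, [570.0, -131.0])]
```

{"name": "arm_command", "arguments": {
  "steps": [
    [0.12, -1, 0, -0.6],
    [0.25, -1, 0, -0.6],
    [0.25, -0.38, -0.7, -0.22],
    [0, 0, -1, 0],
    [0, 0, -1, 0],
    [0, 0, -1, 0],
    [0, 0, -0.7, 0],
    [0, 0, -0.3, 0],
    [0, 0, 0, 0]
  ]
}}

```text
time: 18.55
eef_pos: [523.5, -100.3, 31.4]
orientation: [-0.001, 0.072, 0.997, 0.0]
force: [-0.4, -0.1, -0.3]
opening: 49.9
grip_force: 0.0
```

{"name": "arm_command", "arguments": {
  "steps": [
    [0.02, -0.06, 0, 0],
    [0, 0, 0, 0]
  ]
}}

```text
time: 18.8
eef_pos: [526.2, -103.5, 33.4]
orientation: [0.002, 0.072, 0.997, -0.0]
force: [-0.0, 0.2, 0.6]
opening: 50.0
grip_force: 0.0
```

{"name": "arm_command", "arguments": {
  "steps": [
    [0, 0, 0, 0],
    [0, 0, 0, 0],
    [0, 0, 0, 0],
    [0, 0, 0, 0],
    [0, 0, 0.12, 0],
    [0, 0, 0.13, 0],
    [0, 0, 0.25, 0],
    [0, 0, 0, 0]
  ],
  "jaw": 5,
  "grip_force": 110
}}

```text
time: 19.8
eef_pos: [525.7, -103.2, 53.1]
orientation: [0.001, 0.072, 0.997, -0.0]
force: [-0.3, -0.1, -1.9]
opening: 14.5
grip_force: 107.7
```

```bash
cat > pitch.py <<'E'
from h import *
def pitch(yaw_deg):
    s=state(); print(s["eef_pos"].round(1),s["force"].round(2),s["ft_torque"].round(3))
    T=s["eef_pos"]+[0,0,8]; a=np.radians(yaw_deg); ex=np.array([np.cos(a),np.sin(a)]); ey=np.array([-ex[1],ex[0]])
    for n in("scene","top"):
        c=capture(n); P=cloud(c,np.ones((400,640),bool)); q=P[:,:2]-T[:2]; L=np.c_[q@ex,q@ey,P[:,2]-T[2]]
        k=(L[:,0]>28)&(L[:,0]<118)&(abs(L[:,1])<25)&(L[:,2]>-40)&(L[:,2]<30)   # pan floor
        Q=L[k]
        if len(Q)>20:
            for _ in range(6):
                f=np.polyfit(Q[:,0],Q[:,2],1); r=Q[:,2]-np.polyval(f,Q[:,0]); Q=Q[abs(r)<max(3,1.5*np.median(abs(r)))]
            print(n,"floor slope deg (12=level)",np.degrees(np.arctan(f[0])).round(1),"z at 75:",np.polyval(f,75).round(1),len(Q))
        k=(L[:,0]>18)&(L[:,0]<125)&(abs(abs(L[:,1])-40)<7)&(L[:,2]>-45)&(L[:,2]<30); Q=L[k]
        if len(Q)>20:   # wall tops: upper envelope
            b=[(x+5,np.percentile(Q[(Q[:,0]>=x)&(Q[:,0]<x+10)][:,2],92)) for x in range(20,115,10) if ((Q[:,0]>=x)&(Q[:,0]<x+10)).sum()>3]
            b=np.array(b); f=np.polyfit(b[:,0],b[:,1],1); print(n,"wall slope deg",np.degrees(np.arctan(f[0])).round(1))
        print("choc",[(round(l["score"],2),np.round(l["location"]).tolist()) for l in landmark_of("choc0",c) if l["score"]>.3])
        cv2.imwrite(f"pics/p_{n}_{s['time']:.1f}.png",c["img"])
if __name__=="__main__":
    import sys; pitch(float(sys.argv[1]))
E
python3 pitch.py -8.3
```

```text
[ 525.7 -103.2   53.1] [-0.27 -0.09 -1.9 ] [ 0.017  0.058 -0.037]
scene floor slope deg (12=level) -10.6 z at 75: -5.1 124
scene wall slope deg -2.0
choc [(0.71, [317.0, 199.0]), (0.7, [302.0, 206.0]), (0.68, [224.0, 252.0])]
top floor slope deg (12=level) 10.6 z at 75: -14.7 199
top wall slope deg -1.5
choc [(0.52, [400.0, 229.0])]
```

{"name": "arm_command", "arguments": {
  "steps": [
    [0, 0, 0.3, 0],
    [0, 0, 0.6, 0],
    [0, 0, 0.6, 0],
    [0, 0, 0.6, 0],
    [0, 0.2, 0.6, 0],
    [0, 0.4, 0.6, 0],
    [0, 0.6, 0.4, 0.2],
    [-0.05, 0.7, 0.2, 0.2],
    [-0.1, 0.7, 0, 0.2],
    [-0.1, 0.7, 0, 0.2],
    [-0.1, 0.7, 0, 0.2],
    [-0.1, 0.7, 0, 0.2]
  ]
}}

```text
time: 21.5
eef_pos: [506.5, 85.9, 208.6]
orientation: [0.0, -0.033, 0.999, 0.0]
force: [-0.0, 0.4, -2.4]
opening: 14.4
grip_force: 107.8
```

```bash
python3 pitch.py 3.7
```

```text
[506.5  85.9 208.6] [-0.04  0.35 -2.42] [ 0.03   0.078 -0.017]
scene floor slope deg (12=level) -11.8 z at 75: -2.7 90
scene wall slope deg -1.7
choc [(0.65, [226.0, 256.0]), (0.61, [348.0, 119.0]), (0.45, [361.0, 118.0])]
top floor slope deg (12=level) 8.2 z at 75: -12.9 221
top wall slope deg -1.2
choc [(0.66, [405.0, 230.0]), (0.66, [246.0, 213.0])]
```

{"name": "arm_command", "arguments": {
  "steps": [
    [-0.12, 0.7, 0, 0.2],
    [-0.12, 0.7, 0, 0],
    [-0.12, 0.7, 0, 0],
    [-0.12, 0.7, 0, 0],
    [-0.12, 0.7, 0, 0],
    [-0.1, 0.6, 0, 0],
    [-0.06, 0.36, 0, 0],
    [0, 0.1, 0, 0],
    [0, 0, 0, 0],
    [0, 0, 0, 0]
  ]
}}

```text
time: 22.95
eef_pos: [476.5, 266.6, 207.8]
orientation: [-0.0, -0.05, 0.999, -0.0]
force: [0.3, 0.6, -1.4]
opening: 14.2
grip_force: 108.0
```

```bash
python3 pitch.py 5.9
python3 - <<'E'
import cv2,glob,os
n=sorted(glob.glob("pics/p_scene_*.png"),key=os.path.getmtime)[-1]; m=n.replace("scene","top"); import numpy as np
a=cv2.resize(cv2.imread(n)[50:200,330:480],(400,400)); b=cv2.resize(cv2.imread(m)[130:280,140:290],(400,400)); cv2.imwrite("pics/ab.png",np.hstack([a,b]))
E
```

```text
[476.5 266.6 207.8] [ 0.29  0.63 -1.42] [-0.048 -0.031 -0.037]
scene floor slope deg (12=level) -14.5 z at 75: -1.6 79
scene wall slope deg -2.1
choc [(0.75, [227.0, 253.0]), (0.64, [382.0, 92.0]), (0.54, [389.0, 90.0])]
top floor slope deg (12=level) -8.9 z at 75: -5.2 161
top wall slope deg -1.8
choc [(0.54, [400.0, 230.0]), (0.49, [159.0, 223.0]), (0.44, [177.0, 224.0])]
```

View pics/ab.png

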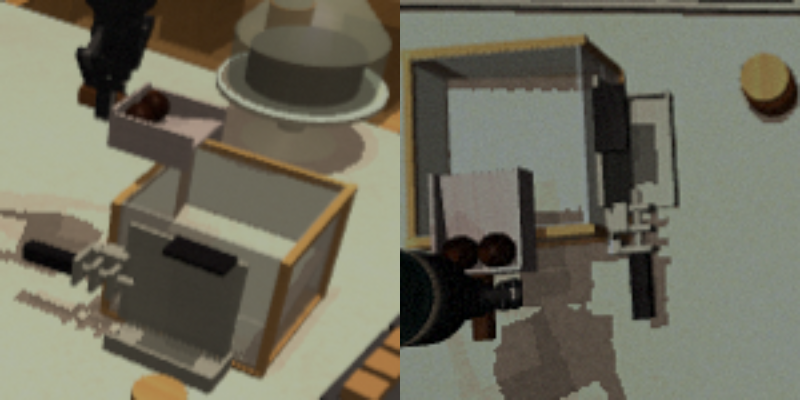

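{"name": "arm_command", "arguments": {
  "steps": [
    [0, 0, -0.4, 0],
    [0, 0, -0.35, 0],
    [0, 0, -0.08, 0],
    [0, 0, -0.04, 0],
    [0, 0, 0, 0]
  ]
}}

```text
time: 23.78
eef_pos: [476.5, 267.5, 173.1]
orientation: [0.0, -0.05, 0.999, 0.0]
force: [0.8, 0.2, -0.7]
opening: 14.3
grip_force: 108.0
```

Now loosen the grip to the minimum and see whether the tray sits on the rim.

{"name": "arm_command", "arguments": {
  "steps": [
    [0, 0, -0.02, 0],
    [0, 0, 0, 0],
    [0, 0, 0, 0],
    [0, 0, 0.1, 0],
    [0, 0, 0.15, 0],
    [0, 0, 0.15, 0],
    [0, 0, 0, 0]
  ],
  "grip_force": 20
}}

```text
time: 24.65
eef_pos: [476.9, 267.7, 189.2]
orientation: [0.001, -0.05, 0.999, 0.0]
force: [0.0, -0.4, -1.7]
opening: 14.3
grip_force: 108.0
```

```bash
python3 pitch.py 5.9
```

```text
[476.9 267.7 189.2] [ 0.03 -0.44 -1.7 ] [-0.008  0.037  0.007]
scene floor slope deg (12=level) -14.5 z at 75: -2.5 80
scene wall slope deg -1.7
choc [(0.62, [380.0, 97.0]), (0.6, [394.0, 175.0]), (0.52, [225.0, 253.0]), (0.39, [390.0, 97.0])]
top floor slope deg (12=level) -10.1 z at 75: -5.3 159
top wall slope deg -1.4
choc [(0.66, [177.0, 220.0]), (0.61, [162.0, 225.0]), (0.52, [402.0, 228.0])]
```

{"name": "arm_command", "arguments": {
  "steps": [
    [0, 0, -0.3, 0],
    [0, 0, -0.12, 0],
    [0, 0, 0, 0]
  ]
}}

```text
time: 25.22
eef_pos: [475.8, 267.3, 172.3]
orientation: [-0.001, -0.05, 0.999, -0.0]
force: [-4.6, -1.9, 6.3]
opening: 13.9
grip_force: 109.6
```

{"name": "arm_command", "arguments": {
  "steps": [
    [0, 0, 0, 0],
    [0, 0, 0, 0],
    [0, 0, 0, 0]
  ],
  "jaw": 4,
  "grip_force": 20
}}

```text
time: 25.6
eef_pos: [475.8, 267.3, 172.3]
orientation: [-0.0, -0.05, 0.999, -0.0]
force: [-5.9, -2.2, 7.0]
opening: 14.0
grip_force: 109.6
```

{"name": "arm_command", "arguments": {
  "steps": [
    [0, 0, 0.06, 0],
    [0, 0, 0, 0],
    [0, 0, 0, 0]
  ],
  "jaw": 14.5,
  "grip_force": 20
}}

```text
time: 25.98
eef_pos: [476.0, 267.2, 173.2]
orientation: [-0.0, -0.05, 0.999, -0.0]
force: [-0.3, -1.0, -2.4]
opening: 14.8
grip_force: 74.5
```

{"name": "arm_command", "arguments": {
  "steps": [
    [0, 0, 0.05, 0],
    [0, 0, 0, 0],
    [0, 0, 0, 0]
  ],
  "jaw": 15
}}

```text
time: 26.35
eef_pos: [476.3, 267.5, 175.9]
orientation: [0.0, -0.05, 0.999, 0.0]
force: [-0.4, -0.6, -1.9]
opening: 15.2
grip_force: 49.9
```

{"name": "arm_command", "arguments": {
  "steps": [
    [0, 0, 0, 0],
    [0, 0, 0, 0],
    [0, 0, 0, 0]
  ],
  "jaw": 15.3
}}

```text
time: 26.72
eef_pos: [476.3, 267.4, 175.9]
orientation: [-0.0, -0.05, 0.999, -0.0]
force: [0.5, 0.2, -1.8]
opening: 15.4
grip_force: 35.0
```

```bash
python3 pitch.py 5.9
```

```text
[476.3 267.4 175.9] [ 0.46  0.22 -1.78] [-0.026  0.165  0.025]
scene floor slope deg (12=level) -12.7 z at 75: -0.7 76
scene wall slope deg -2.3
choc [(0.56, [390.0, 99.0]), (0.45, [227.0, 255.0]), (0.41, [378.0, 103.0])]
top floor slope deg (12=level) -9.5 z at 75: -4.7 152
top wall slope deg -1.4
choc [(0.65, [181.0, 222.0]), (0.49, [406.0, 229.0])]
```

{"name": "arm_command", "arguments": {
  "steps": [
    [0, 0, 0.1, 0],
    [0, 0, 0, 0],
    [0, 0, 0, 0]
  ],
  "jaw": 15.6
}}

```text
time: 27.3
eef_pos: [476.4, 267.5, 180.1]
orientation: [0.0, -0.05, 0.999, 0.0]
force: [-0.6, 0.6, -2.3]
opening: 16.0
grip_force: 20.4
```

```bash
python3 pitch.py 5.9
```

```text
[476.4 267.5 180.1] [-0.59  0.64 -2.31] [-0.028  0.072  0.039]
scene floor slope deg (12=level) -13.8 z at 75: -1.7 77
scene wall slope deg -1.7
choc [(0.61, [380.0, 101.0]), (0.59, [226.0, 254.0]), (0.4, [389.0, 99.0])]
top floor slope deg (12=level) -10.6 z at 75: -5.0 141
top wall slope deg -1.8
choc [(0.62, [163.0, 224.0]), (0.6, [403.0, 230.0]), (0.49, [182.0, 222.0])]
```

{"name": "arm_command", "arguments": {
  "steps": [
    [0, 0, 0.1, 0],
    [0, 0, 0, 0],
    [0, 0, 0, 0]
  ],
  "jaw": 15.75
}}

```text
time: 27.88
eef_pos: [476.4, 267.5, 184.0]
orientation: [0.0, -0.05, 0.999, 0.0]
force: [0.1, -0.2, -2.6]
opening: 15.8
grip_force: 12.4
```

```bash
python3 pitch.py 5.9
```

```text
[476.4 267.5 184. ] [ 0.08 -0.23 -2.64] [0.007 0.077 0.025]
scene floor slope deg (12=level) -14.0 z at 75: -1.1 76
scene wall slope deg -2.3
choc [(0.69, [231.0, 253.0]), (0.54, [393.0, 99.0]), (0.51, [379.0, 102.0]), (0.44, [392.0, 175.0])]
top floor slope deg (12=level) -10.1 z at 75: -4.3 153
top wall slope deg -1.3
choc [(0.7, [179.0, 222.0]), (0.54, [399.0, 230.0]), (0.54, [162.0, 222.0]), (0.47, [175.0, 212.0])]
```

{"name": "arm_command", "arguments": {
  "steps": [
    [0, 0, 0.05, 0],
    [0, 0, 0, 0],
    [0, 0, 0, 0]
  ],
  "jaw": 15.86
}}

```text
time: 28.45
eef_pos: [476.3, 267.4, 185.9]
orientation: [0.0, -0.05, 0.999, 0.0]
force: [-0.8, 1.1, -1.3]
opening: 15.7
grip_force: 6.8
```

```bash
python3 pitch.py 5.9
```

```text
[476.3 267.4 185.9] [-0.83  1.13 -1.3 ] [ 0.026  0.104 -0.042]
scene floor slope deg (12=level) -13.6 z at 75: -2.3 66
scene wall slope deg -1.9
choc [(0.61, [228.0, 253.0]), (0.48, [390.0, 95.0]), (0.39, [382.0, 100.0])]
top floor slope deg (12=level) -11.4 z at 75: -4.4 147
top wall slope deg -2.0
choc [(0.67, [162.0, 224.0]), (0.44, [403.0, 231.0]), (0.43, [181.0, 222.0])]
```

{"name": "arm_command", "arguments": {
  "steps": [
    [0, 0, 0, 0],
    [0, 0, 0, 0],
    [0, 0, 0, 0]
  ],
  "jaw": 15.91
}}

```text
time: 29.02
eef_pos: [476.4, 267.5, 186.0]
orientation: [0.0, -0.05, 0.999, 0.0]
force: [-0.2, -0.6, -1.9]
opening: 16.1
grip_force: 4.3
```

```bash
python3 pitch.py 5.9
```

```text
[476.4 267.5 186. ] [-0.19 -0.63 -1.93] [ 0.023 -0.002 -0.038]
scene floor slope deg (12=level) -21.6 z at 75: -13.7 95
scene wall slope deg -11.2
choc [(0.59, [387.0, 97.0]), (0.47, [229.0, 254.0]), (0.38, [379.0, 101.0])]
top floor slope deg (12=level) -22.1 z at 75: -15.8 148
top wall slope deg -10.8
choc [(0.7, [180.0, 222.0]), (0.66, [166.0, 225.0]), (0.6, [400.0, 230.0])]
```

{"name": "arm_command", "arguments": {
  "steps": [
    [0.02, 0, 0.15, 0],
    [0.03, 0, 0.2, 0],
    [0.03, 0.01, 0.2, 0],
    [0.03, 0.01, 0.15, 0],
    [0, 0, 0, 0],
    [0, 0, 0, 0]
  ]
}}

```text
time: 29.98
eef_pos: [480.8, 268.4, 214.2]
orientation: [0.0, -0.05, 0.999, 0.0]
force: [-0.9, 0.5, 0.2]
opening: 15.8
grip_force: 4.5
```

```bash
python3 pitch.py 5.9
```

```text
[480.8 268.4 214.2] [-0.92  0.48  0.24] [ 0.018 -0.016  0.012]
scene wall slope deg -26.5
choc [(0.56, [229.0, 253.0])]
top wall slope deg -27.0
choc [(0.67, [197.0, 167.0]), (0.44, [402.0, 230.0])]
```

{"name": "arm_command", "arguments": {
  "steps": [
    [0.1, 0.01, 0.12, 0],
    [0.2, 0.02, 0.12, 0],
    [0.2, 0.02, 0.12, 0],
    [0.15, 0.02, 0.1, 0],
    [0, 0, 0, 0],
    [0, 0, 0, 0]
  ]
}}

```text
time: 30.92
eef_pos: [506.5, 270.9, 232.0]
orientation: [-0.0, -0.05, 0.999, -0.0]
force: [-0.5, -0.5, -1.6]
opening: 15.6
grip_force: 4.3
```

```bash
python3 pitch.py 5.9
python3 - <<'E'
import cv2,glob,os
n=sorted(glob.glob("pics/p_scene_*.png"),key=os.path.getmtime)[-1]; m=n.replace("scene","top"); import numpy as np
a=cv2.resize(cv2.imread(n)[50:200,330:480],(400,400)); b=cv2.resize(cv2.imread(m)[130:280,140:290],(400,400)); cv2.imwrite("pics/ab2.png",np.hstack([a,b]))
E
```

```text
[506.5 270.9 232. ] [-0.52 -0.54 -1.61] [-0.048  0.067  0.052]
scene wall slope deg -29.3
choc [(0.47, [227.0, 256.0])]
top wall slope deg -31.2
choc [(0.67, [402.0, 232.0]), (0.59, [199.0, 161.0]), (0.47, [278.0, 162.0])]
```

View pics/ab2.png

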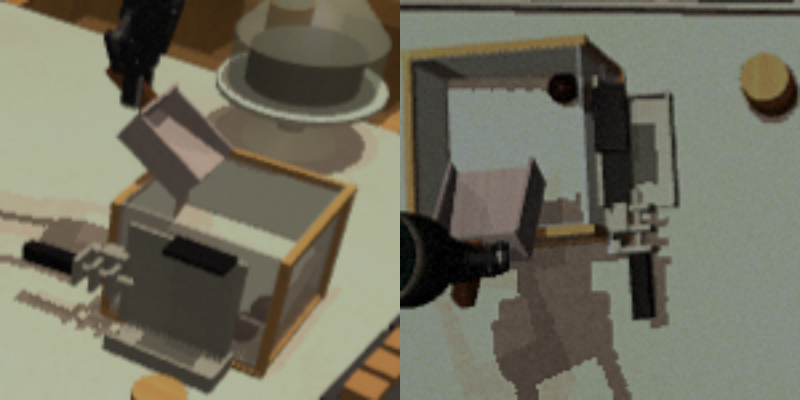

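{"name": "arm_command", "arguments": {
  "steps": [
    [0, 0, 0, 0],
    [0, 0, 0, 0],
    [0, 0, 0.5, 0],
    [-0.3, -0.1, 0.6, 0],
    [-0.2, -0.4, 0, 0],
    [0, -0.8, 0, 0],
    [0, -0.9, 0, -0.2],
    [0.1, -0.9, 0, -0.2],
    [0.1, -0.9, 0, -0.2],
    [0.1, -0.9, 0, -0.2],
    [0.1, -0.9, 0, -0.2],
    [0.1, -0.9, 0, -0.2]
  ],
  "jaw": 15.3
}}

```text
time: 32.62
eef_pos: [505.9, 1.1, 275.9]
orientation: [-0.0, 0.055, 0.998, -0.0]
force: [0.9, 1.0, -1.4]
opening: 15.8
grip_force: 19.0
```

```bash
python3 pitch.py -6; python3 trays.py
```

```text
[505.9   1.1 275.9] [ 0.95  0.98 -1.44] [-0.02  -0.034  0.055]
scene floor slope deg (12=level) 43.9 z at 75: 36.2 30
scene wall slope deg -31.6
choc [(0.57, [226.0, 252.0])]
top wall slope deg -34.3
choc [(0.69, [404.0, 231.0]), (0.6, [197.0, 162.0])]
top handle 89 ((475.01190185546875, -215.7707977294922), (12.691659927368164, 57.635616302490234), 79.67037963867188) z [45.7 50.  53.5]
top handle 91 ((474.27911376953125, -316.1333312988281), (12.025796890258789, 58.22852325439453), 77.33432006835938) z [45.2 49.9 53.4]
top tray 0.72 ((523.1146240234375, -327.944580078125), (84.73078918457031, 158.68643188476562), 77.6067886352539) top z 52.7
  return _methods._mean(a, axis=axis, dtype=dtype,
  ret = um.true_divide(
Traceback (most recent call last):
  File "trays.py", line 18, in <module>
    if __name__=="__main__": trays()
                             ~~~~~^^
  File "trays.py", line 15, in trays
    Q=cloud(c,m["mask"]); Q=Q[(Q[:,2]>14)&(Q[:,2]<60)]; Q=Q[np.linalg.norm(Q-np.median(Q,0),axis=1)<140]; print(n,"tray",round(m["score"],2),cv2.minAreaRect(Q[:,:2].astype(np.float32)),"top z",np.percentile(Q[:,2],95).round(1))
                                                                                                                                                                                                 ~~~~~~~~~~~~~^^^^^^^^^^^
IndexError: index -1 is out of bounds for axis 0 with size 0
```

{"name": "arm_command", "arguments": {
  "steps": [
    [0.2, -0.6, 0, 0],
    [0.3, -0.7, 0, 0],
    [0.4, -0.7, -0.3, 0],
    [0.4, -0.5, -0.6, 0],
    [0.24, -0.22, -0.8, 0],
    [0, 0, -0.8, 0],
    [0, 0, -0.8, 0],
    [0, 0, -0.5, 0],
    [0, 0, -0.2, 0],
    [0, 0, 0, 0]
  ]
}}

```text
time: 34.17
eef_pos: [568.5, -105.5, 116.4]
orientation: [-0.0, 0.054, 0.999, 0.0]
force: [-0.9, 0.4, -0.4]
opening: 16.0
grip_force: 19.1
```

{"name": "arm_command", "arguments": {
  "steps": [
    [0, 0, -0.3, 0],
    [0, 0, -0.1, 0],
    [-0.18, 0.02, -0.16, 0],
    [-0.18, 0.02, -0.16, 0],
    [-0.19, 0.02, -0.16, 0],
    [0, 0, 0, 0]
  ],
  "jaw": 15.7
}}

```text
time: 34.92
eef_pos: [544.7, -103.2, 80.4]
orientation: [-0.001, 0.055, 0.998, 0.0]
force: [-0.1, 0.6, 0.8]
opening: 15.7
grip_force: 14.6
```

```bash
python3 pitch.py -6.3
```

```text
[ 544.7 -103.2   80.4] [-0.08  0.55  0.79] [-0.052  0.071 -0.003]
scene floor slope deg (12=level) -71.8 z at 75: -140.6 24
scene wall slope deg -22.8
choc [(0.62, [318.0, 219.0]), (0.43, [228.0, 254.0]), (0.41, [350.0, 146.0])]
top wall slope deg -21.3
choc [(0.57, [200.0, 163.0]), (0.5, [402.0, 227.0]), (0.32, [219.0, 176.0])]
```

Works: the tray is rotating back up. Continue.

{"name": "arm_command", "arguments": {
  "steps": [
    [-0.14, 0.016, -0.2, 0],
    [-0.14, 0.016, -0.2, 0],
    [-0.14, 0.016, -0.2, 0],
    [-0.1, 0.01, -0.2, 0],
    [-0.1, 0.01, -0.2, 0],
    [-0.06, 0.005, -0.16, 0],
    [0, 0, 0, 0]
  ]
}}

```text
time: 36.0
eef_pos: [518.0, -100.3, 33.9]
orientation: [-0.001, 0.055, 0.998, 0.0]
force: [-0.2, -0.5, -0.5]
opening: 15.9
grip_force: 14.1
```

```bash
python3 pitch.py -6.3
```

```text
[ 518.  -100.3   33.9] [-0.19 -0.49 -0.48] [-0.045  0.112  0.034]
scene floor slope deg (12=level) 10.6 z at 75: -15.6 226
scene wall slope deg -0.6
choc [(0.57, [226.0, 253.0])]
top floor slope deg (12=level) 13.5 z at 75: -15.0 211
top wall slope deg 6.6
choc [(0.61, [198.0, 161.0]), (0.39, [404.0, 229.0])]
```

{"name": "arm_command", "arguments": {
  "steps": [
    [0, 0, -0.06, 0],
    [0, 0, 0, 0]
  ]
}}

```text
time: 36.45
eef_pos: [518.9, -100.5, 33.0]
orientation: [-0.0, 0.055, 0.999, 0.0]
force: [-3.9, -0.3, 5.9]
opening: 15.6
grip_force: 15.0
```

{"name": "arm_command", "arguments": {
  "steps": [
    [0, 0, 0, 0],
    [0, 0, 0, 0],
    [0, 0, 0, 0],
    [0, 0, 0.5, 0],
    [0, 0, 1, 0],
    [0, 0, 1, 0],
    [0, 0, 1, 0],
    [-0.2, -1, 0, -0.3],
    [-0.2, -1, 0, -0.3],
    [-0.2, -1, 0, 0],
    [-0.2, -1, 0, 0],
    [0, 0, 0, 0]
  ],
  "jaw": 50
}}

```text
time: 37.95
eef_pos: [486.6, -262.8, 172.2]
orientation: [0.0, 0.109, 0.994, -0.0]
force: [1.2, 0.1, 0.5]
opening: 50.0
grip_force: 0.0
```

```bash
sed -i 's/if m\["score"\]<.3: continue/if m["score"]<.3 or len(cloud(c,m["mask"]))<50: continue/; s/        for m in masks_of.*/&/' trays.py
python3 - <<'E'
from trays import *
print(state()["eef_pos"])
try: trays()
except Exception as e: print(e)
E
```

```text
[ 486.56957811 -262.79613727  172.24279791]
top handle 94 ((513.4237060546875, -100.75592041015625), (14.029788970947266, 57.13106155395508), 82.93333435058594) z [46.9 49.8 53. ]
top tray 0.88 ((524.182373046875, -224.54322814941406), (83.61808013916016, 156.3398895263672), 81.44117736816406) top z 51.8
top tray 0.88 ((565.0339965820312, -107.50797271728516), (83.78743743896484, 154.58590698242188), 84.1595458984375) top z 52.5
top tray 0.48 ((590.4927368164062, -343.2368469238281), (84.06565856933594, 22.69362449645996), 74.06771087646484) top z 50.6
tray0 [(0.93, [597.0, -112.0]), (0.7, [547.0, -225.0]), (0.63, [551.0, -336.0])]
choc0 [(0.54, [720.0, 273.0])]
scene handle 76 ((512.8421020507812, -100.99945831298828), (15.128193855285645, 53.615901947021484), 82.64517974853516) z [45.4 48.4 50.4]
scene handle 78 ((473.9747009277344, -216.8123016357422), (13.698740005493164, 53.095394134521484), 81.24937438964844) z [46.2 48.7 50.5]
scene handle 104 ((473.7973937988281, -316.5326843261719), (15.618107795715332, 52.21669006347656), 78.53150939941406) z [46.2 48.3 50.3]
scene handle 15 ((517.6170654296875, -343.944091796875), (7.3360114097595215, 24.72892189025879), 58.829891204833984) z [47.4 53.2 54. ]
scene tray 0.93 ((526.1412353515625, -327.8746032714844), (84.27206420898438, 156.37791442871094), 77.5002670288086) top z 50.4
scene tray 0.84 ((566.0442504882812, -106.36216735839844), (86.75882720947266, 156.27383422851562), 82.8934326171875) top z 49.5
scene tray 0.58 ((526.4124755859375, -224.5289306640625), (85.70039367675781, 159.1260223388672), 81.76023864746094) top z 50.2
tray0 [(0.94, [599.0, -112.0]), (0.77, [561.0, -219.0]), (0.56, [547.0, -335.0])]
choc0 [(0.43, [524.0, -343.0])]
```

{"name": "arm_command", "arguments": {
  "steps": [
    [-0.06, -0.7, 0, 0],
    [-0.055, -0.68, 0, 0],
    [0, 0, -0.8, 0],
    [0, 0, -1, 0],
    [0, 0, -0.8, 0],
    [0, 0, -0.6, 0],
    [0, 0, -0.29, 0],
    [0, 0, 0, 0]
  ]
}}

```text
time: 39.35
eef_pos: [482.2, -315.0, 32.1]
orientation: [-0.001, 0.107, 0.994, 0.0]
force: [-0.5, -0.8, -1.0]
opening: 49.8
grip_force: 0.0
```

{"name": "arm_command", "arguments": {
  "steps": [
    [0, -0.075, 0.02, 0],
    [0, 0, 0, 0]
  ]
}}

```text
time: 39.6
eef_pos: [483.6, -319.7, 35.1]
orientation: [0.001, 0.107, 0.994, -0.001]
force: [0.6, -0.7, 0.4]
opening: 50.1
grip_force: 0.0
```

{"name": "arm_command", "arguments": {
  "steps": [
    [0, 0, 0, 0],
    [0, 0, 0, 0],
    [0, 0, 0, 0],
    [0, 0, 0, 0],
    [0, 0, 0.12, 0],
    [0, 0, 0.13, 0],
    [0, 0, 0.25, 0],
    [0, 0, 0, 0]
  ],
  "jaw": 14.6,
  "grip_force": 110
}}

```text
time: 40.6
eef_pos: [483.3, -319.3, 54.7]
orientation: [0.001, 0.107, 0.994, -0.001]
force: [-0.7, -0.5, -1.8]
opening: 15.3
grip_force: 36.7
```

```bash
python3 pitch.py -12.5
```

```text
[ 483.3 -319.3   54.7] [-0.69 -0.55 -1.84] [ 0.061  0.031 -0.051]
scene floor slope deg (12=level) 10.6 z at 75: -16.4 280
scene wall slope deg -1.1
choc [(0.63, [225.0, 249.0])]
top floor slope deg (12=level) 11.8 z at 75: -16.6 292
top wall slope deg -0.6
choc [(0.63, [196.0, 164.0]), (0.37, [362.0, 218.0])]
```

{"name": "arm_command", "arguments": {
  "steps": [
    [0, 0, 0.3, 0],
    [0, 0, 0.6, 0],
    [0, 0, 0.6, 0],
    [0, 0, 0.6, 0],
    [0, 0.2, 0.6, 0],
    [0, 0.4, 0.6, 0],
    [0, 0.6, 0.4, 0.2],
    [0.1, 0.7, 0.17, 0.2],
    [0.1, 0.7, 0, 0.2],
    [0.1, 0.7, 0, 0.2],
    [0.1, 0.7, 0, 0.2],
    [0.1, 0.7, 0, 0.2]
  ]
}}

```text
time: 42.3
eef_pos: [502.0, -128.8, 208.3]
orientation: [-0.0, 0.001, 1.0, 0.0]
force: [0.5, -0.2, -0.8]
opening: 15.2
grip_force: 36.7
```

{"name": "arm_command", "arguments": {
  "steps": [
    [0, 0.7, 0, 0.2],
    [0, 0.7, 0, 0.2],
    [0, 0.7, 0, 0.2],
    [0, 0.7, 0, 0.05],
    [0, 0.7, 0, 0],
    [0, 0.7, 0, 0],
    [0, 0.7, 0, 0],
    [0, 0.7, 0, 0],
    [-0.1, 0.7, 0, 0],
    [-0.1, 0.7, 0, 0],
    [-0.1, 0.7, 0, 0],
    [-0.1, 0.7, 0, 0]
  ]
}}

```text
time: 43.8
eef_pos: [485.2, 206.8, 208.3]
orientation: [-0.0, -0.055, 0.998, 0.0]
force: [-0.2, -0.8, -1.9]
opening: 15.3
grip_force: 36.6
```

```bash
python3 pitch.py 5.9
```

```text
[485.2 206.8 208.3] [-0.16 -0.8  -1.88] [ 0.013  0.035 -0.05 ]
scene floor slope deg (12=level) 7.7 z at 75: -15.1 42
scene wall slope deg -1.5
choc [(0.37, [372.0, 108.0])]
top floor slope deg (12=level) 8.4 z at 75: -14.8 299
top wall slope deg -1.4
choc [(0.66, [199.0, 222.0]), (0.51, [195.0, 163.0])]
```

{"name": "arm_command", "arguments": {
  "steps": [
    [-0.1, 0.65, 0, 0],
    [-0.08, 0.55, 0, 0],
    [-0.04, 0.32, 0, 0],
    [0, 0, -0.3, 0],
    [0, 0, -0.22, 0],
    [0, 0, 0, 0]
  ]
}}

```text
time: 44.75
eef_pos: [476.7, 264.9, 185.6]
orientation: [-0.002, -0.054, 0.999, -0.001]
force: [0.4, -0.0, -1.9]
opening: 15.4
grip_force: 36.9
```

{"name": "arm_command", "arguments": {
  "steps": [
    [0, 0, 0, 0],
    [0, 0, 0, 0],
    [0, 0, 0, 0]
  ],
  "jaw": 15.8
}}

```text
time: 45.12
eef_pos: [478.0, 266.2, 187.9]
orientation: [0.0, -0.054, 0.999, 0.0]
force: [0.5, 0.9, -2.2]
opening: 15.7
grip_force: 9.5
```

{"name": "arm_command", "arguments": {
  "steps": [
    [0, 0, 0, 0],
    [0, 0, 0, 0],
    [0, 0, 0, 0]
  ],
  "jaw": 15.91
}}

```text
time: 45.5
eef_pos: [478.0, 266.3, 187.8]
orientation: [0.0, -0.054, 0.999, 0.0]
force: [0.1, -0.9, -0.5]
opening: 15.8
grip_force: 4.2
```

```bash
python3 pitch.py 5.9
```

```text
[478.  266.3 187.8] [ 0.14 -0.92 -0.48] [-0.03  -0.097 -0.017]
scene floor slope deg (12=level) -20.0 z at 75: -18.8 75
scene wall slope deg -11.2
choc [(0.4, [383.0, 104.0])]
top floor slope deg (12=level) -2.1 z at 75: -28.3 271
top wall slope deg -10.4
choc [(0.53, [196.0, 160.0]), (0.52, [176.0, 225.0])]
```

Same as before; raise and advance in the same way.

{"name": "arm_command", "arguments": {
  "steps": [
    [0.02, 0, 0.15, 0],
    [0.02, 0, 0.2, 0],
    [0.02, 0.01, 0.2, 0],
    [0.02, 0.01, 0.15, 0],
    [0, 0, 0, 0],
    [0.1, 0.01, 0.12, 0],
    [0.2, 0.02, 0.12, 0],
    [0.2, 0.02, 0.12, 0],
    [0.15, 0.02, 0.1, 0],
    [0, 0, 0.1, 0],
    [0, 0, 0, 0],
    [0, 0, 0, 0]
  ]
}}

```text
time: 47.2
eef_pos: [506.6, 269.7, 237.7]
orientation: [-0.0, -0.054, 0.999, -0.0]
force: [-0.4, -0.6, -1.5]
opening: 15.9
grip_force: 4.2
```

```bash
python3 pitch.py 5.9
python3 - <<'E'
import cv2,glob,os
n=sorted(glob.glob("pics/p_scene_*.png"),key=os.path.getmtime)[-1]; m=n.replace("scene","top"); import numpy as np
a=cv2.resize(cv2.imread(n)[50:200,330:480],(400,400)); b=cv2.resize(cv2.imread(m)[130:280,140:290],(400,400)); cv2.imwrite("pics/ab3.png",np.clip(1.5*np.hstack([a,b]),0,255).astype(np.uint8))
E
```

```text
[506.6 269.7 237.7] [-0.44 -0.59 -1.55] [-0.016  0.013  0.018]
scene wall slope deg -33.3
choc []
top wall slope deg -36.7
choc [(0.35, [228.0, 223.0])]
```

View pics/ab3.png

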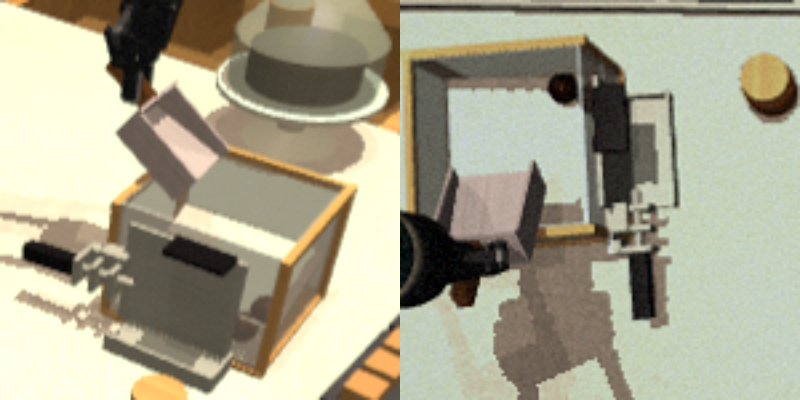

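{"name": "arm_command", "arguments": {
  "steps": [
    [0, 0, 0, 0],
    [0, 0, 0, 0],
    [0, 0, 0.5, 0],
    [-0.3, -0.1, 0.6, 0],
    [-0.2, -0.4, 0, 0],
    [0, -0.8, 0, 0],
    [0, -0.9, 0, -0.2],
    [0.1, -0.9, 0, -0.2],
    [0.1, -0.9, 0, -0.2],
    [0.1, -0.9, 0, -0.2],
    [0.1, -0.9, 0, -0.2],
    [0.1, -0.9, 0, -0.2]
  ],
  "jaw": 15.3
}}

```text
time: 48.9
eef_pos: [506.1, -0.2, 281.5]
orientation: [-0.0, 0.051, 0.999, -0.0]
force: [0.4, 0.9, -1.0]
opening: 15.8
grip_force: 18.6
```

{"name": "arm_command", "arguments": {
  "steps": [
    [0.1, -0.9, 0, -0.2],
    [0.1, -0.9, 0, -0.2],
    [0.1, -0.9, 0, -0.2],
    [0.1, -0.9, 0, 0],
    [0.055, -0.9, 0, 0],
    [0, -0.9, 0, 0],
    [0, -0.9, 0, 0],
    [0, -0.9, 0, 0],
    [0, -0.6, -0.4, 0],
    [0, -0.34, -0.8, 0],
    [0, 0, -0.8, 0],
    [0, 0, -0.6, 0]
  ]
}}

```text
time: 50.4
eef_pos: [523.2, -323.3, 174.4]
orientation: [-0.002, 0.103, 0.995, 0.001]
force: [0.7, 0.4, -1.1]
opening: 15.5
grip_force: 18.6
```

```bash
python3 pitch.py -12.5; python3 trays.py 2>/dev/null
```

```text
[ 523.2 -323.3  174.4] [ 0.69  0.37 -1.14] [ 0.067  0.073 -0.046]
scene floor slope deg (12=level) 19.3 z at 75: 6.3 33
scene wall slope deg -37.6
choc [(0.57, [237.0, 243.0])]
top wall slope deg -38.4
choc [(0.59, [199.0, 162.0])]
top handle 90 ((513.3678588867188, -101.07524108886719), (13.388474464416504, 57.04722213745117), 83.34512329101562) z [46.4 50.  53.7]
top handle 92 ((474.7563171386719, -215.68569946289062), (13.026994705200195, 56.84532928466797), 81.48389434814453) z [45.8 49.6 52.9]
top tray 0.91 ((563.0859985351562, -107.21463012695312), (83.88971710205078, 157.164306640625), 83.81183624267578) top z 52.6
```

{"name": "arm_command", "arguments": {
  "steps": [
    [0.2, -0.04, -0.7, 0],
    [0, 0, -0.6, 0],
    [0, 0, -0.4, 0],
    [-0.1, 0.02, -0.1, 0],
    [-0.25, 0.055, -0.2, 0],
    [-0.25, 0.055, -0.2, 0],
    [-0.25, 0.055, -0.2, 0],
    [0, 0, 0, 0]
  ],
  "jaw": 15.7
}}

```text
time: 51.7
eef_pos: [497.3, -317.5, 81.2]
orientation: [-0.001, 0.103, 0.995, 0.0]
force: [-0.4, -0.2, -1.3]
opening: 15.7
grip_force: 13.8
```

```bash
python3 pitch.py -12.5
```

```text
[ 497.3 -317.5   81.2] [-0.41 -0.22 -1.35] [-0.041  0.057 -0.007]
scene floor slope deg (12=level) 33.9 z at 75: 24.9 26
scene wall slope deg -23.8
choc []
top wall slope deg -24.1
choc [(0.42, [199.0, 162.0])]
```

{"name": "arm_command", "arguments": {
  "steps": [
    [-0.15, 0.033, -0.2, 0],
    [-0.15, 0.033, -0.2, 0],
    [-0.12, 0.026, -0.2, 0],
    [-0.1, 0.022, -0.2, 0],
    [-0.08, 0.018, -0.2, 0],
    [-0.05, 0.01, -0.16, 0],
    [0, 0, -0.04, 0],
    [0, 0, 0, 0]
  ]
}}

```text
time: 52.9
eef_pos: [472.1, -312.1, 34.2]
orientation: [-0.001, 0.102, 0.995, 0.0]
force: [-3.3, 1.6, 7.6]
opening: 15.7
grip_force: 14.6
```

```bash
python3 pitch.py -12.5
```

```text
[ 472.1 -312.1   34.2] [-3.25  1.64  7.58] [0.19  0.518 0.036]
scene floor slope deg (12=level) 11.3 z at 75: -15.6 321
scene wall slope deg 0.6
choc []
top floor slope deg (12=level) 14.2 z at 75: -14.6 279
top wall slope deg 0.8
choc [(0.42, [197.0, 162.0])]
```

Level and seated. Release, retreat, and do the final check.

{"name": "arm_command", "arguments": {
  "steps": [
    [0, 0, 0, 0],
    [0, 0, 0, 0],
    [0, 0, 0, 0],
    [0, 0, 0.5, 0],
    [0, 0, 1, 0],
    [0, 0, 1, 0],
    [0, 0, 1, 0],
    [0, 0, 1, 0],
    [-0.5, -0.5, 0, 0],
    [-0.5, -0.5, 0, 0],
    [0, 0, 0, 0]
  ],
  "jaw": 50
}}

```text
time: 54.48
eef_pos: [432.1, -353.2, 213.8]
orientation: [-0.0, 0.104, 0.995, -0.0]
force: [-0.0, 0.6, -0.1]
opening: 50.1
grip_force: 0.0
```

Run:
```python
from trays import *
print(state()["eef_pos"])
trays()
c=capture("scene"); d=capture("top"); a=cv2.resize(c["img"][90:330,130:480],(525,360)); b=cv2.resize(d["img"][130:280,140:255],(276,360)); cv2.imwrite("pics/fin.png",np.clip(1.5*np.hstack([a,b])[:, :800],0,255).astype(np.uint8))
```

```text
[ 432.08017748 -353.2084555   213.81462441]
top handle 92 ((513.4144287109375, -100.9825439453125), (13.608848571777344, 57.18397521972656), 82.80546569824219) z [46.5 50.  53.3]
top handle 90 ((488.5027160644531, -298.3827819824219), (13.685990333557129, 58.05815887451172), 82.75251770019531) z [45.9 50.8 52.8]
top handle 87 ((478.2308044433594, -212.61248779296875), (12.15403938293457, 58.041107177734375), 83.33648681640625) z [46.6 50.  53.3]
top tray 0.68 ((537.7064819335938, -306.3032531738281), (85.50442504882812, 157.59799194335938), 83.23143768310547) top z 52.7
top tray 0.63 ((529.0999755859375, -219.74221801757812), (83.42259979248047, 155.103759765625), 82.95650482177734) top z 52.6
top tray 0.6 ((566.5609130859375, -107.45448303222656), (84.04246520996094, 157.6978302001953), 83.70993041992188) top z 52.1
tray0 [(0.94, [558.0, -225.0]), (0.74, [571.0, -310.0]), (0.55, [596.0, -104.0])]
choc0 [(0.5, [721.0, 269.0])]
scene handle 80 ((511.3603515625, -100.8976821899414), (15.974197387695312, 54.03335189819336), 83.16986083984375) z [44.6 48.  49.8]
scene handle 83 ((478.495849609375, -213.36546325683594), (14.57986068725586, 52.995235443115234), 83.32634735107422) z [46.  48.3 50.2]
scene handle 96 ((486.6184387207031, -299.4498596191406), (14.78132438659668, 52.355499267578125), 81.01493835449219) z [45.7 48.2 50.2]
scene tray 0.89 ((529.28271484375, -219.695556640625), (86.1123275756836, 160.02809143066406), 82.96625518798828) top z 50.2
scene tray 0.87 ((565.465576171875, -106.73167419433594), (86.54597473144531, 157.4212188720703), 83.73066711425781) top z 49.9
scene tray 0.8 ((540.2650146484375, -301.7190856933594), (92.14212799072266, 159.24496459960938), 83.11575317382812) top z 49.9
tray0 [(0.89, [564.0, -217.0]), (0.77, [560.0, -312.0]), (0.75, [597.0, -117.0])]
choc0 []
```

View pics/fin.png

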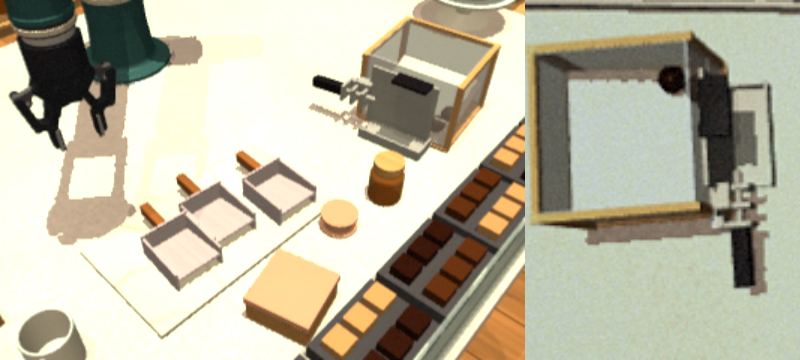

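```bash
python3 -c "
from station import *
print(sign_off())"
```

```text
the job is handed in; nothing more can be done
None
```

I shut the gate, pushed the locking rod home through all three eyes, then tipped the three chocolates into the hopper, and handed the job in at about 54 s; all three trays stand empty and upright on the slab, though tray2 (it held one chocolate) ended about 25 mm from where I released it, touching the middle tray, which shifted about 5 mm, and I could not see all three chocolates in the hopper in the last pictures.

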